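Stack skateboard wheels before the nozzle and spray their bearings

ROBOT

A 6-joint arm with a two-finger parallel gripper is mounted at the origin on the work surface. World frame = base frame: x ahead of the robot, y to its left, z up, the work surface at z = 0. Lengths are in m, angles in rad, forces in N, time in s.
With the tool pointing down it reaches from about 0.375 to 0.975 m from the base axis. Payload 3.8 kg.
Tool frame: the origin (TCP) lies midway between the tips of the shut fingers; the grasp point (between the pads) lies 19 mm behind it; z points along the fingers, y is the line along which they close (so a half turn about z gives the same grasp; the last joint's range is limited). The gripper opens to 85 mm and grips with 20 to 120 N. Pads are 22 mm wide; open, the fingers measure 114 mm over their backs; the gripper's body (76 mm by 85 mm) begins 54 mm behind the grasp point. The pads swing forward as they close: fully open they stand 13 mm farther back than shut.
Start: joints at [1.157, 0.264, 1.604, -0, 1.274, -0.037], TCP at [0.248, 0.628, 0.231] pointing down, gripper open.
Joint ranges: [-2.63, 2.63], [-0.94, 2.18], [0.31, 2.57], [-1.31, 4.45], [0, 2.66], [-2.55, 2.55]. Speed limits (rad/s): [2.57, 2.57, 3.14, 3.14, 3.14, 3.14].

INTERFACE

Orientations are given as a rotation vector (axis times angle).
In Python, from workcell import bot, imaging gives the robot as it stands.
- The arm moves only by the tool step_arm, never from a script. Its argument "series" is a list of rows, each an object of numbers: "grip": the closure, from -1 (fully open) to 1 (shut); "x", "y", "z": the shift along the tool's x, y, z normalised to -1 to 1, where 1 is 500 mm; "ax", "ay", "az": the turn, a rotation vector about the tool's x, y, z normalised to -1 to 1, where 1 is 30 degrees. A call has 1 to 12 rows; each row is the pose to reach, as a shift and turn from the pose commanded when the call began, along the tool's axes at that moment; what a row does not reach only later rows make up. A row lasts 1/10 s, in which the tool goes at most 50 mm and 8.59 degrees, less where a joint would pass 70% of its speed; a pose out of reach is approached as far as the arm can. A call with a number of a shift or a turn outside -1 to 1 is refused whole. A call with a gripper value outside its range is refused whole. The fingers move at their own pace and stop on an object; "force" is the grip in N (left out, the last holds). Time passes only in rows, so rows that repeat a pose let the fingers close. It gives the time, the measured TCP pose, the force, the opening and the grip force at its end, in the units of the state.
- bot.read_state(): the state, without advancing time (a new reading comes with each control period).
- imaging.read_camera(name): name is "scene" or "top"; returns a dict with "img" (400x640x3 uint8, red, green, blue), "fx", "fy", "cx", "cy" (pixels), "R" (3x3) and "t" (3): a world point X has camera coordinates R X + t. Camera axes: x right, y down, z forward; pixel columns grow to the right and rows downward; lengths in m; the calibration is good to about 2 mm. A picture is of the moment at which its call begins. There is no depth.
- bot.finish_job(): hands the job in; it is judged then, once.
The state is a dict: "time": time; "q": joint angles; "joint_vel": joint speeds; "joint_torque": joint torques, N m; "tool_pos": TCP position; "tcp_rot": TCP orientation; "wrist_force": force on the tool from outside, world axes, zero at the start; "torque": the same for the moment, N m; "width": opening from 0.0 (shut) to 1.0 (fully open); "grip_force": force on a finger pad.
Only numpy, scipy, OpenCV 4.12 (cv2) and the standard library are available. Lean on these libraries where they do the work, as an engineer would, in place of code of your own. Each camera call takes 0.05 s, during which the arm holds its last target. There are 200 camera calls.

TASK

Get the skateboard wheels ready and spray their bearings: stack them all in the drip tray as a pyramid with their axles pointing at the spray can, centred on the rubber ribs, the first three in the three bays and every further one saddled in the gap between two wheels below it, and take the cap off the spray can and stand it, open side down, in the steel cup. Only when all of them are stacked and the cap is in the cup, press the can's nozzle right down for about half a second and let it up again; then put the cap back on the can, squarely and fully down, with the wheels left stacked to drip. Leave the tub and the screwdriver where they are.

Things in the scene. Friction and masses are not known exactly. Their poses are not given: they have to be found in the camera images.
- wheel1: skateboard wheel, off-white, a plain cylinder 62 mm in diameter and 51 mm wide with a bearing in each flat face, 150 g; origin at its centre, x axis along the wheel's axle (which way round is of no account). Starts standing on its tread on the mat, centre 33 mm above the bench, axle level at any yaw. Best gripped from above across its two flat faces (51 mm). None if absent.
- wheel2: skateboard wheel, off-white, a plain cylinder 62 mm in diameter and 51 mm wide with a bearing in each flat face, 150 g; origin at its centre, x axis along the wheel's axle (which way round is of no account). Starts standing on its tread on the mat, centre 33 mm above the bench, axle level at any yaw. Best gripped from above across its two flat faces (51 mm). None if absent.
- wheel3: skateboard wheel, off-white, a plain cylinder 62 mm in diameter and 51 mm wide with a bearing in each flat face, 150 g; origin at its centre, x axis along the wheel's axle (which way round is of no account). Starts standing on its tread on the mat, centre 33 mm above the bench, axle level at any yaw. Best gripped from above across its two flat faces (51 mm). None if absent.
- wheel4: skateboard wheel, off-white, a plain cylinder 62 mm in diameter and 51 mm wide with a bearing in each flat face, 150 g; origin at its centre, x axis along the wheel's axle (which way round is of no account). Starts standing on its tread on the mat, centre 33 mm above the bench, axle level at any yaw. Best gripped from above across its two flat faces (51 mm). None if absent.
- wheel5: skateboard wheel, off-white, a plain cylinder 62 mm in diameter and 51 mm wide with a bearing in each flat face, 150 g; origin at its centre, x axis along the wheel's axle (which way round is of no account). Starts standing on its tread on the mat, centre 33 mm above the bench, axle level at any yaw. Best gripped from above across its two flat faces (51 mm). None if absent.
- wheel6: skateboard wheel, off-white, a plain cylinder 62 mm in diameter and 51 mm wide with a bearing in each flat face, 150 g; origin at its centre, x axis along the wheel's axle (which way round is of no account). Starts standing on its tread on the mat, centre 33 mm above the bench, axle level at any yaw. Best gripped from above across its two flat faces (51 mm). None if absent.
- station: cleaning station, fixed to the bench: a shallow steel drip tray, 150 mm (x) by 216 mm (y), floor 4 mm thick, lip 12 mm high, with an upright spray can clipped to a bracket on its +x side. Origin: centre of the tray's underside, on the bench; z up; x points from the tray to the can, whose axis stands 165 mm from the origin.
- tray (a point): centre of the tray's floor, 4 mm above the station's origin, same axes. Four rubber ribs on the floor, 60 mm long (x, centred on x = 0), 12 mm wide and 12 mm high, at y = -96, -32, 32 and 96 mm, make three bays centred at y = -64, 0 and 64 mm. A wheel in a bay rests on the floor, axle along x, centre at z = 31 mm.
- saddle (a point): where the topmost wheel's centre lies in a full pyramid of six: x = 0, y = 0, 141 mm above the bench; same axes as the station. The wheels of the second layer, saddled on neighbours in the bays, have their centres at y = -32 and 32 mm, 88 mm above the bench.
- can_shoulder (a point): centre of the can's shoulder, 118 mm above the bench on the can's axis; same axes as the station. The cap's skirt rests on this flat ring. The can's body is 52 mm in diameter; a valve cup 39 mm in diameter rises 6 mm above the shoulder inside the cap.
- nozzle_top (a point): centre of the top of the can's white push-down spray nozzle, a round button 21 mm in diameter that stands on the valve cup, its top 149 mm above the bench when up (hidden under the cap at the start). Same axes as the station; it sprays along -x, over the tray.
- nozzle (a joint): how far the nozzle is pressed down, in m: 0 up, 0.005 fully down; a spring pushes it up, 2 N at the start of its travel and 7 N at full travel, then a hard stop.
- cap: loose grey plastic cap of the spray can, a cup turned upside down: 49 mm in diameter, 50 mm high, inside 44 mm in diameter and 47 mm deep, 25 g. Origin: centre of its open lower rim, z up to its closed top. Starts upright on the can's shoulder, over the nozzle, rim 118 mm above the bench; it lifts straight off. Grip it from above round its upper part, with the fingertips at least 24 mm above its rim, so that they stay clear of the cup's wall.
- cup: low round steel parts cup, open upwards, standing loose on the bench (300 g): 78 mm across the rim, 26 mm high, inside about 66 mm across at the floor and 72 mm at the rim; origin: centre of its underside, inner floor 4 mm above that; z up. The cap stands in it with 28 mm showing above the rim.
- mat: dark rubber mat on the bench, 250 mm (x) by 340 mm (y), 2 mm thick, fixed; origin: centre of its underside.
- tub: bystander: clear plastic tub 100 by 130 mm, 55 mm high; origin: centre of its underside.
- screwdriver: bystander: screwdriver with a green handle; origin: its middle on the bench.
Not all that is in view belongs to the job. Leave any blue or pink look-alike of the wheel4 alone.

How it is judged:
By the outcome, as a careful person would: the job done as asked, in the order asked, and still so for the second after the job is handed in, with the robot touching nothing.
Of wheel1, wheel2, wheel3, wheel4, wheel5, wheel6 only 4 to 6 are there at a start; the rules pass over those that are not, and their reading is None.
At some moment in a run one of cup may be knocked a few centimetres aside while the robot is not near it.
It also fails if it takes over 210 s, if anything falls off the work surface, if the arm or the gripper's body presses on something with over 40 N, if the wrist force passes 120 N, or if a joint passes its speed limit or range.

## Working session

There is one attempt and no reset: what is moved stays moved. The work goes in short steps, Python scripts to look and compute and a tool call to move; the robot and the scene stay as the last step left them, time stands still between calls to the robot, and variables do not carry over. Pictures are saved under pics/ and viewed, at most 14 in all, crops included, and the job is handed in when it is done.

Besides the shell and the picture viewer there is one more tool, called after "Call:" as name(argument=value, ...) on one line, values as JSON. step_arm: Moves the arm, as the interface text tells. Scaled input: -1 to 1 covers 500 mm each way for a shift and 30 degrees each way for a turn. Its arguments: {"type":"object","properties":{"series":{"type":"array","items":{"type":"object","properties":{"grip":{"type":"number"},"x":{"type":"number","minimum":-1,"maximum":1},"y":{"type":"number","minimum":-1,"maximum":1},"z":{"type":"number","minimum":-1,"maximum":1},"ax":{"type":"number","minimum":-1,"maximum":1},"ay":{"type":"number","minimum":-1,"maximum":1},"az":{"type":"number","minimum":-1,"maximum":1}}}},"force":{"type":"number"}},"required":["series"]}

```bash
mkdir -p pics; ls; python3 - <<'E'
from workcell import bot, imaging
import cv2
for n in ("scene","top"):
    c=imaging.read_camera(n); cv2.imwrite(f"pics/{n}0.png",c["img"][:,:,::-1])
    print(n,c["fx"],c["fy"],c["cx"],c["cy"],c["R"],c["t"])
print(bot.read_state())
E
```

```text
pics
scene 411.463083005674 411.463083005674 314.4610087965261 203.44736397963524 [[ 0.64666186  0.76237171 -0.02485589]
 [ 0.43704973 -0.39702907 -0.80706595]
 [-0.62515276  0.51103551 -0.5899379 ]] [-0.29691091 -0.14457178  1.72279347]
top 497.093467148633 497.093467148633 315.4981434717779 196.16585663505703 [[-2.74885048e-02 -9.99602050e-01 -6.33431448e-03]
 [-9.79819104e-01  2.81984639e-02 -1.97887266e-01]
 [ 1.97987135e-01  7.66857285e-04 -9.80204319e-01]] [-0.02143552  0.51906954  1.43150592]
{'time': 0.1, 'q': array([ 1.15713460e+00,  2.64684966e-01,  1.60525498e+00, -3.33525972e-07,
        1.27370334e+00, -3.68874169e-02]), 'joint_vel': array([-0.00079119, -0.00188965, -0.00296386, -0.00128368, -0.00132672,
        0.00031226]), 'joint_torque': array([ 5.92632041e-04, -5.16712689e+01, -3.68587017e+01,  4.17029150e-05,
        6.24425506e-03,  2.00675930e-05]), 'tool_pos': array([0.24807274, 0.6270422 , 0.23007224]), 'tcp_rot': array([-0.58825506, -3.08555905,  0.00313938]), 'wrist_force': array([-0.52941049,  0.01488234, -0.37821878]), 'torque': array([ 0.02291212, -0.0308835 ,  0.05840464]), 'grip_force': 0.0, 'width': 0.9964408253753899}
```

View pics/scene0.png

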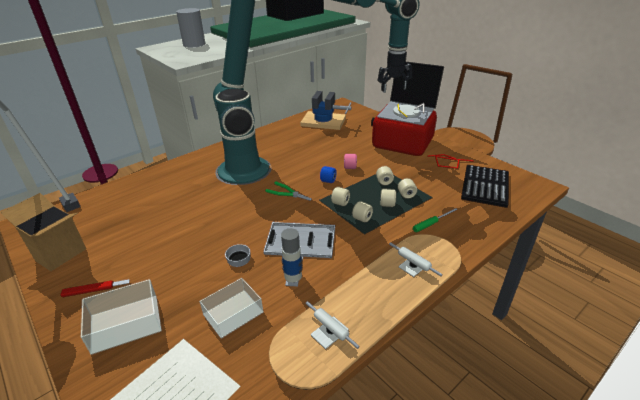

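View pics/top0.png

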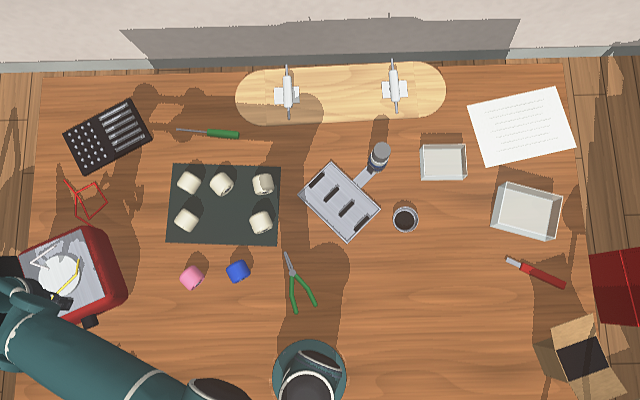

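The five off-white wheels stand on the mat, in the top view at about (188,182), (221,183), (263,183), (187,220) and (261,222). The pink (191,277) and blue (238,271) look-alikes lie off the mat. The tray is at (340,200), the capped can at (380,155) and the steel cup at (405,219). I'll check that choice with a close crop.

```bash
python3 - <<'E'
import cv2
a=cv2.imread("pics/top0.png")[130:260,160:440]
cv2.imwrite("pics/crop0.png",cv2.resize(a,None,fx=2.85,fy=2.85,interpolation=cv2.INTER_CUBIC))
s=cv2.imread("pics/scene0.png")[150:300,215:445]
cv2.imwrite("pics/crop1.png",cv2.resize(s,None,fx=3.4,fy=3.4,interpolation=cv2.INTER_CUBIC))
E
```

```text
(no output)
```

View pics/crop0.png

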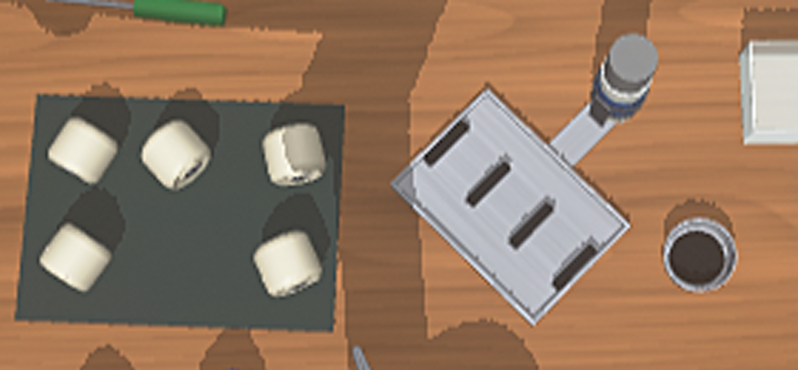

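View pics/crop1.png

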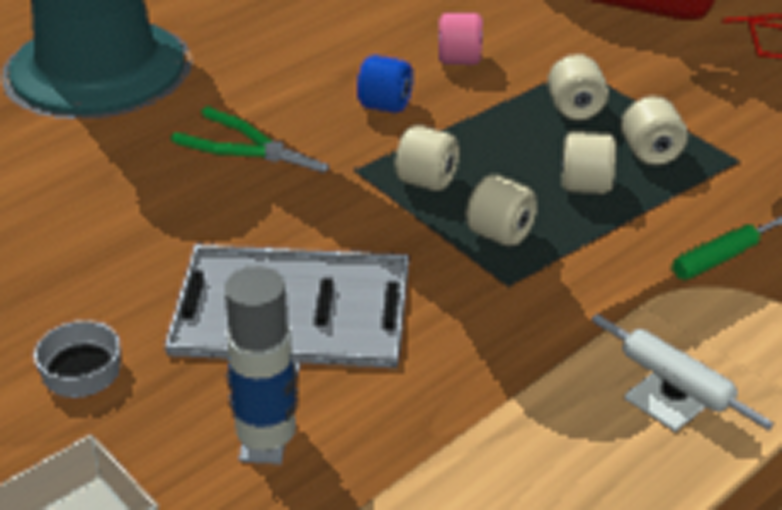

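Close up, the choice holds: five off-white wheels with bearings on the mat, an empty tray with four dark ribs, and a capped can. I'll fit poses from silhouettes in both cameras.

```bash
cat > vis.py <<'E'
import numpy as np, cv2
from scipy.optimize import minimize, least_squares
from workcell import bot, imaging
def cams(tag=None):
    C={n:imaging.read_camera(n) for n in ("scene","top")}
    if tag:
        for n in C: cv2.imwrite(f"pics/{n}{tag}.png",C[n]["img"][:,:,::-1])
    return C
def proj(c,P):
    X=np.atleast_2d(P)@c["R"].T+c["t"]
    return np.c_[c["fx"]*X[:,0]/X[:,2]+c["cx"],c["fy"]*X[:,1]/X[:,2]+c["cy"]]
def back(c,uv,z):
    d=c["R"].T@np.array([(uv[0]-c["cx"])/c["fx"],(uv[1]-c["cy"])/c["fy"],1]); o=-c["R"].T@c["t"]
    return o+d*(z-o[2])/d[2]
def white(c):
    h=cv2.cvtColor(c["img"],cv2.COLOR_RGB2HSV); 
    return ((h[...,1]<90)&(h[...,2]>100)).astype(np.uint8)
a=np.linspace(0,2*np.pi,40,endpoint=False)
def wheel(p,z):
    r=.031; ax=np.array([np.cos(p[2]),np.sin(p[2]),0]); n=np.array([-ax[1],ax[0],0])
    ring=r*(np.cos(a)[:,None]*n+np.sin(a)[:,None]*[0,0,1])
    return np.array([p[0],p[1],z])+np.r_[ring+ax*.0255,ring-ax*.0255]
def upright(p,z0,z1,r):   # upright cylinder
    ring=np.c_[p[0]+r*np.cos(a),p[1]+r*np.sin(a),0*a]
    return np.r_[ring+[0,0,z0],ring+[0,0,z1]]
def iou(c,mask,P,pad=12,S=4):
    uv=proj(c,P); lo=np.floor(uv.min(0)-pad).astype(int); hi=np.ceil(uv.max(0)+pad).astype(int)
    m=cv2.resize(mask[lo[1]:hi[1],lo[0]:hi[0]].astype(np.float32),None,fx=S,fy=S,interpolation=cv2.INTER_LINEAR)>.5
    h=cv2.convexHull(((uv-lo+.5)*S*16).astype(np.int32)); f=np.zeros(m.shape,np.uint8); cv2.fillConvexPoly(f,h,1,shift=4)
    # keep only blob touching hull
    n,l=cv2.connectedComponents(m.astype(np.uint8)); k=np.bincount(l[(f>0)&m],minlength=n); 
    m=(l==k.argmax()) if k.any() else m
    f=f>0
    return (m&f).sum()/max((m|f).sum(),1)
def fit(C,masks,shape,p0s,names=("top","scene")):
    best=None
    for p0 in p0s:
        n=len(p0); sx=np.vstack([p0]+[np.array(p0)+np.eye(n)[i]*(.008 if i<2 else .25) for i in range(n)])
        r=minimize(lambda p:-sum(iou(C[k],masks[k],shape(p)) for k in names),p0,method="Nelder-Mead",options=dict(initial_simplex=sx,xatol=2e-4,fatol=1e-4,maxiter=200))
        if best is None or r.fun<best.fun: best=r
    return best.x,-best.fun/len(names)
E
cat > m0.py <<'E'
from vis import *
C=cams(); M={k:cv2.morphologyEx(white(C[k]),cv2.MORPH_CLOSE,np.ones((5,5))) for k in C}
t=C["top"]
for uv in [(188,182),(221,183),(263,183),(187,220),(261,222)]:
    b=back(t,uv,.04)
    p,s=fit(C,M,lambda p:wheel(p,.033),[[b[0],b[1],y] for y in (0,.8,1.6,2.4)])
    print("wheel",np.round(p[:2],4),"axle deg",round(np.degrees(p[2])%180,1),"iou",round(s,3))
cr=lambda u,v:((u+.5)/2.85-.5+160,(v+.5)/2.85-.5+130)
def st(p):
    R=np.array([[np.cos(p[2]),-np.sin(p[2])],[np.sin(p[2]),np.cos(p[2])]])
    L=np.array([[.075,.108,.012],[.075,-.108,.012],[-.075,-.108,.012],[-.075,.108,.012],[0,.096,.016],[0,.032,.016],[0,-.032,.016],[0,-.096,.016]])
    return np.c_[L[:,:2]@R.T+p[:2],L[:,2]]
obs=np.array([cr(*q) for q in [(488,86),(629,225),(533,325),(392,184),(446,142),(488,184),(531,223),(574,267)]])
o=back(t,(340,200),.01)
r=least_squares(lambda p:(proj(t,st(p))-obs).ravel(),[o[0],o[1],-.8])
print("station",r.x[:2],np.degrees(r.x[2]),"rms px",np.sqrt((r.fun**2).mean()),r.fun.round(1))
x,y,th=r.x; e=np.array([np.cos(th),np.sin(th)]); print("can",r.x[:2]+.165*e)
print("cap top px pred",proj(t,[*(r.x[:2]+.165*e),.168]),"obs",cr(633,60),"back",back(t,cr(633,60),.168))
print("cup",back(t,cr(700,254),.026))
E
python3 m0.py
```

```text
wheel [0.5772 0.3495] axle deg 144.2 iou 0.67
wheel [0.5681 0.25  ] axle deg 40.5 iou 0.678
wheel [0.5646 0.1242] axle deg 14.5 iou 0.878
wheel [0.4608 0.3542] axle deg 144.3 iou 0.699
wheel [0.4477 0.1315] axle deg 25.9 iou 0.895
station [ 0.50822124 -0.10590494] -46.604161608872474 rms px 0.39494818699519224 [-0.3  0.6  0.7  0.2 -0.  -0.1 -0.9 -0.4  0.1 -0.1  0.2 -0.4  0.1  0.4
  0.1 -0.2]
can [ 0.62158197 -0.225798  ]
cap top px pred [[382.07258583 149.81588544]] obs (381.780701754386, 150.7280701754386) back [ 0.61895842 -0.22484032  0.168     ]
cup [ 0.44633476 -0.30388366  0.026     ]
```

```bash
python3 - <<'E'
from vis import *
t=cv2.imread("pics/top0.png");s=cv2.imread("pics/scene0.png")
for im,pts in((t,[(188,182),(187,220),(261,222),(270,183),(200,200)]),(s,[(341,197),(363,211),(388,198),(407,188),(385,175),(395,185),(350,222)])):
    h=cv2.cvtColor(im,cv2.COLOR_BGR2HSV)
    for u,v in pts: print((u,v),h[v,u],h[v-3,u],h[v+6,u])
def row(im,v,u0,u1): print(cv2.cvtColor(im,cv2.COLOR_BGR2HSV)[v,u0:u1,1:].tolist())
row(t,182,172,204); row(s,197,328,352)
E
```

```text
(188, 182) [ 25  20 240] [ 24  21 239] [ 23  25 234]
(187, 220) [ 25  20 238] [ 25  18 240] [ 25  29 226]
(261, 222) [ 25  20 238] [ 24  22 237] [ 27  11 246]
(270, 183) [ 22  41 163] [ 23  38 159] [ 22  39 152]
(200, 200) [30 19 66] [60 18 84] [38 15 68]
(341, 197) [ 27  45 159] [ 27  44 190] [ 27  44 117]
(363, 211) [ 26  45 153] [ 28  45 154] [ 26  47 137]
(388, 198) [ 28  41 166] [ 26  45 189] [ 27  45 118]
(407, 188) [ 26  47 120] [ 27  44 197] [ 26  34 111]
(385, 175) [ 27  46 123] [ 27  45 193] [34 22 92]
(395, 185) [79 58 35] [81 65 51] [ 29  43 137]
(350, 222) [80 68 34] [78 60 55] [ 14 168 100]
[[19, 80], [22, 82], [19, 82], [19, 79], [18, 69], [41, 168], [41, 212], [37, 221], [33, 226], [29, 229], [25, 233], [22, 236], [23, 238], [20, 239], [19, 239], [20, 240], [20, 240], [21, 238], [23, 237], [24, 234], [27, 232], [29, 229], [32, 224], [35, 220], [39, 216], [38, 204], [37, 193], [39, 184], [40, 158], [28, 81], [16, 80], [19, 82]]
[[63, 53], [60, 51], [38, 61], [36, 106], [45, 137], [46, 138], [46, 138], [45, 141], [46, 143], [46, 145], [43, 147], [46, 151], [45, 154], [45, 159], [44, 162], [45, 163], [45, 154], [44, 145], [18, 102], [5, 51], [26, 98], [36, 105], [42, 61], [60, 51]]
```

```bash
cat >> vis.py <<'E'
def wmask(c,top):
    h=cv2.cvtColor(c["img"],cv2.COLOR_RGB2HSV)
    m=((h[...,1]<90)&(h[...,2]>(115 if top else 72))).astype(np.uint8)
    if not top: m&=((h[...,0]>18)|(h[...,1]<25)).astype(np.uint8)
    n=cv2.findContours(m,cv2.RETR_EXTERNAL,cv2.CHAIN_APPROX_NONE)[0]
    return cv2.drawContours(np.zeros_like(m),n,-1,1,-1)
E
sed -i 's/M={.*/M={k:wmask(C[k],k=="top") for k in C}/; s/p,s=fit/p,s=fit/; s/"iou",round(s,3)/"iou",[round(iou(C[k],M[k],wheel(p,.033)),3) for k in C]/' m0.py; python3 m0.py | head -5
```

```text
wheel [0.5764 0.3496] axle deg 146.7 iou [np.float64(0.872), np.float64(0.929)]
wheel [0.5684 0.2508] axle deg 42.1 iou [np.float64(0.936), np.float64(0.903)]
wheel [0.5649 0.1248] axle deg 14.8 iou [np.float64(0.897), np.float64(0.896)]
wheel [0.4608 0.3546] axle deg 144.4 iou [np.float64(0.865), np.float64(0.934)]
wheel [0.4479 0.1316] axle deg 25.2 iou [np.float64(0.907), np.float64(0.902)]
```

```bash
python3 - <<'E'
import cv2
t=cv2.cvtColor(cv2.imread("pics/top0.png"),cv2.COLOR_BGR2HSV);s=cv2.cvtColor(cv2.imread("pics/scene0.png"),cv2.COLOR_BGR2HSV)
print("top col 382",t[136:176,382].tolist());print("top row150",t[150,368:396].tolist())
print("scene col 290",s[224:262,291].tolist());print("scene row 240",s[243,276:306].tolist())
print("rib",t[200,335:360,2].tolist(), s[238,300:320,2].tolist(), s[238,262:285,2].tolist())
print("cup",t[219,388:424].tolist())
E
```

```text
top col 382 [[13, 126, 134], [13, 127, 139], [12, 128, 140], [13, 129, 140], [12, 138, 139], [12, 86, 140], [15, 14, 151], [90, 3, 153], [30, 2, 150], [30, 2, 150], [30, 2, 150], [45, 3, 150], [30, 2, 150], [45, 3, 150], [150, 2, 150], [150, 2, 149], [0, 2, 150], [0, 2, 150], [150, 2, 150], [150, 2, 150], [0, 2, 151], [0, 2, 155], [0, 2, 145], [10, 15, 104], [15, 14, 106], [10, 16, 97], [45, 3, 148], [53, 5, 210], [25, 24, 181], [27, 14, 159], [114, 113, 95], [125, 20, 78], [113, 24, 95], [140, 24, 95], [13, 124, 156], [13, 140, 195], [12, 135, 178], [12, 131, 177], [13, 133, 184], [12, 132, 181]]
top row150 [[13, 124, 127], [13, 127, 135], [13, 129, 138], [13, 142, 138], [12, 65, 183], [0, 3, 78], [90, 2, 157], [150, 2, 151], [0, 2, 150], [150, 2, 149], [0, 2, 150], [0, 3, 150], [0, 0, 149], [0, 3, 150], [150, 2, 150], [30, 2, 149], [30, 2, 150], [45, 3, 150], [30, 2, 150], [15, 3, 150], [15, 3, 151], [100, 5, 152], [99, 11, 156], [13, 151, 184], [13, 137, 180], [13, 135, 178], [13, 133, 178], [13, 133, 178]]
scene col 290 [[105, 25, 102], [103, 23, 102], [101, 18, 113], [102, 21, 1
[... 1123 characters left out ...]
61, 77, 30, 30, 34, 69, 116, 160, 166, 165, 166, 167, 166] [140, 143, 147, 147, 149, 150, 119, 45, 30, 32, 33, 83, 108, 125, 167, 168, 168, 167, 164, 110, 65, 89, 111]
cup [[13, 134, 190], [12, 132, 191], [12, 133, 191], [13, 140, 197], [13, 134, 126], [108, 28, 220], [130, 13, 121], [11, 72, 57], [9, 53, 68], [10, 45, 68], [11, 51, 70], [9, 50, 71], [9, 50, 71], [11, 50, 71], [12, 55, 70], [9, 47, 70], [7, 48, 69], [10, 53, 72], [9, 51, 70], [10, 53, 72], [9, 51, 70], [11, 52, 69], [10, 53, 72], [10, 54, 71], [13, 60, 68], [12, 81, 57], [109, 12, 173], [120, 8, 154], [158, 10, 101], [128, 14, 75], [10, 40, 202], [13, 149, 193], [13, 140, 190], [13, 138, 189], [13, 136, 189], [13, 137, 190]]
```

```bash
cat > m1.py <<'E'
from vis import *
C=cams()
def dark(c,top):
    v=c["img"].max(2); m=v<(110 if top else 70); return m.astype(np.uint8)
D={k:dark(C[k],k=="top") for k in C}
def rib(p,y):
    c,s=np.cos(p[2]),np.sin(p[2]); L=np.array([[i*.03,y+j*.006,z] for i in(-1,1) for j in(-1,1) for z in(.004,.016)])
    return np.c_[L[:,:2]@np.array([[c,s],[-s,c]])+p[:2],L[:,2]]
def f(p,names): return -sum(iou(C[k],D[k],rib(p,y),pad=6,S=6) for k in names for y in((-.096,-.032,.032,.096) if k=="top" else (-.096,.032,.096)))
for names in (["top"],["scene"],["top","scene"]):
    p0=np.array([.5082,-.1059,-.813]); r=minimize(f,p0,args=(names,),method="Nelder-Mead",options=dict(initial_simplex=np.vstack([p0,p0+[.005,0,0],p0+[0,.005,0],p0+[0,0,.06]]),xatol=1e-4,fatol=1e-4))
    print(names,r.x[:2].round(4),np.degrees(r.x[2]).round(2),r.fun)
    e=np.array([np.cos(r.x[2]),np.sin(r.x[2])]); print(" can",r.x[:2]+.165*e)
for p in((.6216,-.2258),(.6200,-.2248)):print(p,"scene axis px",proj(C["scene"],[[*p,.168],[*p,.140]]).round(1),"top",proj(C["top"],[*p,.168]).round(1))
E
python3 m1.py
```

```text
['top'] [ 0.5089 -0.1052] -46.86 -3.450327182263589
 can [ 0.62171833 -0.22560056]
['scene'] [ 0.5112 -0.1052] -45.2 -2.3312877141019985
 can [ 0.62748795 -0.22230013]
['top', 'scene'] [ 0.5097 -0.1052] -46.19 -5.617244340631724
 can [ 0.62392847 -0.22432412]
(0.6216, -0.2258) scene axis px [[288.3 233.3]
 [288.9 241. ]] top [[382.1 149.8]]
(0.62, -0.2248) scene axis px [[288.2 232.8]
 [288.8 240.6]] top [[381.7 150.4]]
```

```bash
cat > go.py <<'E'
# usage: go.py x,y,z,phi ...  -> shift (units of 0.5 m) and turn (30 deg) in tool axes from the current pose; phi = tool y heading, deg
import sys, numpy as np
from scipy.spatial.transform import Rotation as Ro
from workcell import bot
s=bot.read_state(); R=Ro.from_rotvec(s["tcp_rot"]); p=s["tool_pos"]
y=R.as_matrix()[:,1]; phi0=np.degrees(np.arctan2(y[1],y[0]))
print("t %.1f pos %s phi %.1f w %.3f F %s"%(s["time"],p.round(4),phi0,s["width"],s["wrist_force"].round(1)))
for a in sys.argv[1:]:
    t=[float(v) for v in a.split(",")]; f=np.radians(t[3] if len(t)>3 else phi0)
    Rt=Ro.from_matrix(np.array([[-np.sin(f),np.cos(f),0],[np.cos(f),np.sin(f),0],[0,0,-1]]).T@np.eye(3)) if 0 else Ro.from_matrix(np.column_stack([[-np.sin(f),np.cos(f),0],[np.cos(f),np.sin(f),0],[0,0,-1]]))
    print(a,"xyz",(R.inv().apply(np.array(t[:3])-p)/.5).round(3),"a",np.degrees((R.inv()*Rt).as_rotvec()).round(2)/30)
E
sed -i 's/^    Rt=.* if 0 else \(.*\)$/    Rt=\1/' go.py
python3 go.py .5684,.2508,.15,42.1 .5684,.2508,.013,42.1
```

```text
t 0.4 pos [0.2483 0.6276 0.2311] phi 68.4 w 0.998 F [-0.1  1.1  0.2]
.5684,.2508,.15,42.1 xyz [-0.872 -0.465  0.162] a [-6.66666667e-04  0.00000000e+00  8.77000000e-01]
.5684,.2508,.013,42.1 xyz [-0.872 -0.465  0.436] a [-6.66666667e-04  0.00000000e+00  8.77000000e-01]
```

Call:
step_arm(series=[{"grip": -1,"x": -0.872,"y": -0.465,"z": 0.162,"az": 0.877},{"grip": -1,"x": -0.872,"y": -0.465,"z": 0.162,"az": 0.877},{"grip": -1,"x": -0.872,"y": -0.465,"z": 0.162,"az": 0.877},{"grip": -1,"x": -0.872,"y": -0.465,"z": 0.162,"az": 0.877},{"grip": -1,"x": -0.872,"y": -0.465,"z": 0.162,"az": 0.877},{"grip": -1,"x": -0.872,"y": -0.465,"z": 0.162,"az": 0.877},{"grip": -1,"x": -0.872,"y": -0.465,"z": 0.162,"az": 0.877},{"grip": -1,"x": -0.872,"y": -0.465,"z": 0.162,"az": 0.877},{"grip": -1,"x": -0.872,"y": -0.465,"z": 0.162,"az": 0.877},{"grip": -1,"x": -0.872,"y": -0.465,"z": 0.162,"az": 0.877},{"grip": -1,"x": -0.872,"y": -0.465,"z": 0.162,"az": 0.877},{"grip": -1,"x": -0.872,"y": -0.465,"z": 0.162,"az": 0.877}])

```text
validation failed for argument at $.se...
```

```bash
python3 go.py .5684,.2508,.15,42.1 .5684,.2508,.013,42.1; python3 -c "
from vis import *
C=cams('1'); s=C['scene']['img'][110:260,290:470]; t=C['top']['img'][130:270,150:320]
cv2.imwrite('pics/c1.png',np.hstack([cv2.resize(s,(540,450)),cv2.resize(t,(546,450))])[:,:,::-1][:, :800] if 0 else cv2.resize(np.hstack([cv2.resize(s,(400,333)),cv2.resize(t,(400,333))]),(800,333))[:,:,::-1])"
```

```text
t 0.4 pos [0.2483 0.6276 0.2311] phi 68.4 w 0.998 F [-0.1  1.1  0.2]
.5684,.2508,.15,42.1 xyz [-0.872 -0.465  0.162] a [-6.66666667e-04  0.00000000e+00  8.77000000e-01]
.5684,.2508,.013,42.1 xyz [-0.872 -0.465  0.436] a [-6.66666667e-04  0.00000000e+00  8.77000000e-01]
```

View pics/c1.png

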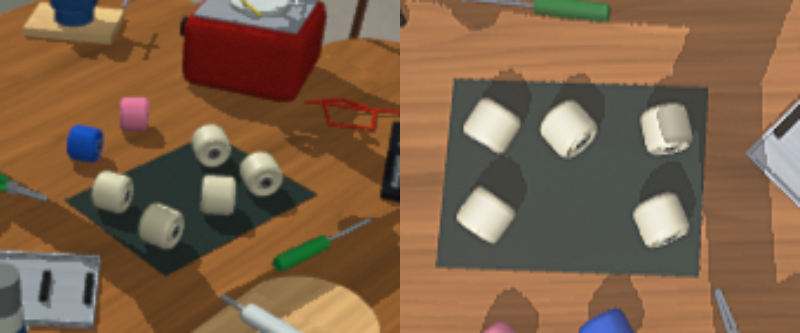

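The call was refused at validation, so the arm did not move and the picture shows the scene unchanged. I'll try a single full row.

Call:
step_arm(series=[{"grip": -1,"x": -0.872,"y": -0.465,"z": 0.162,"ax": 0,"ay": 0,"az": 0.877}])

```text
time: 0.6
tool_pos: [0.278, 0.594, 0.2246]
tcp_rot: [-0.814, -3.033, -0.008]
wrist_force: [1.8, 0.0, 0.1]
width: 1.001
grip_force: 0.0
```

```bash
python3 go.py .5684,.2508,.15,42.1
```

```text
t 0.6 pos [0.278  0.594  0.2246] phi 59.9 w 1.001 F [1.8 0.  0.1]
.5684,.2508,.15,42.1 xyz [-0.847 -0.304  0.146] a [ 0.008      -0.00633333  0.595     ]
```

Call:
step_arm(series=[{"grip": -1,"x": -0.84,"y": -0.3,"z": 0.146,"ax": 0,"ay": 0,"az": 0.59},{"grip": -1,"x": -0.84,"y": -0.3,"z": 0.146,"ax": 0,"ay": 0,"az": 0.59},{"grip": -1,"x": -0.84,"y": -0.3,"z": 0.146,"ax": 0,"ay": 0,"az": 0.59},{"grip": -1,"x": -0.84,"y": -0.3,"z": 0.146,"ax": 0,"ay": 0,"az": 0.59},{"grip": -1,"x": -0.84,"y": -0.3,"z": 0.146,"ax": 0,"ay": 0,"az": 0.59},{"grip": -1,"x": -0.84,"y": -0.3,"z": 0.146,"ax": 0,"ay": 0,"az": 0.59},{"grip": -1,"x": -0.84,"y": -0.3,"z": 0.146,"ax": 0,"ay": 0,"az": 0.59},{"grip": -1,"x": -0.84,"y": -0.3,"z": 0.146,"ax": 0,"ay": 0,"az": 0.59},{"grip": -1,"x": -0.84,"y": -0.3,"z": 0.146,"ax": 0,"ay": 0,"az": 0.59},{"grip": -1,"x": -0.84,"y": -0.3,"z": 0.146,"ax": 0,"ay": 0,"az": 0.59},{"grip": -1,"x": -0.84,"y": -0.3,"z": 0.146,"ax": 0,"ay": 0,"az": 0.59},{"grip": -1,"x": -0.84,"y": -0.3,"z": 0.146,"ax": 0,"ay": 0,"az": 0.59}])

```text
time: 1.8
tool_pos: [0.5675, 0.2499, 0.1504]
tcp_rot: [-1.275, -2.871, -0.001]
wrist_force: [0.9, 0.7, 0.2]
width: 1.0
grip_force: 0.0
```

```bash
python3 go.py .5684,.2508,.15,42.1 .5684,.2508,.013,42.1
```

```text
t 1.8 pos [0.5675 0.2499 0.1504] phi 42.1 w 1.000 F [0.9 0.7 0.2]
.5684,.2508,.15,42.1 xyz [0.    0.003 0.001] a [ 0.00033333 -0.001       0.00066667]
.5684,.2508,.013,42.1 xyz [-0.     0.002  0.275] a [ 0.00033333 -0.001       0.00066667]
```

Call:
step_arm(series=[{"grip": -1,"x": 0,"y": 0.002,"z": 0.275,"ax": 0,"ay": 0,"az": 0},{"grip": -1,"x": 0,"y": 0.002,"z": 0.275,"ax": 0,"ay": 0,"az": 0},{"grip": -1,"x": 0,"y": 0.002,"z": 0.275,"ax": 0,"ay": 0,"az": 0},{"grip": -1,"x": 0,"y": 0.002,"z": 0.275,"ax": 0,"ay": 0,"az": 0},{"grip": 1,"x": 0,"y": 0.002,"z": 0.275,"ax": 0,"ay": 0,"az": 0},{"grip": 1,"x": 0,"y": 0.002,"z": 0.275,"ax": 0,"ay": 0,"az": 0},{"grip": 1,"x": 0,"y": 0.002,"z": 0.275,"ax": 0,"ay": 0,"az": 0},{"grip": 1,"x": 0,"y": 0.002,"z": 0.275,"ax": 0,"ay": 0,"az": 0},{"grip": 1,"x": 0,"y": 0.002,"z": 0.275,"ax": 0,"ay": 0,"az": 0}], force=40)

```text
time: 2.7
tool_pos: [0.5713, 0.2514, 0.0163]
tcp_rot: [1.274, 2.868, 0.008]
wrist_force: [-0.2, 2.7, 7.4]
width: 0.592
grip_force: 42.1
```

```bash
python3 go.py .5684,.2508,.15,42.1
```

```text
t 2.7 pos [0.5713 0.2514 0.0163] phi 42.1 w 0.592 F [-0.2  2.7  7.4]
.5684,.2508,.15,42.1 xyz [ 0.003 -0.004 -0.267] a [ 0.01166667  0.00266667 -0.        ]
```

```bash
cat > ch.py <<'E'
# ch.py x,y,z,phi ... : chained calls, each from the pose before it; first from the current pose
import sys, numpy as np
from scipy.spatial.transform import Rotation as Ro
from workcell import bot
s=bot.read_state(); M=Ro.from_rotvec(s["tcp_rot"]).as_matrix(); p=s["tool_pos"]; f=np.arctan2(M[1,1],M[0,1])
print("t %.1f pos %s phi %.1f w %.3f F %s"%(s["time"],p.round(4),np.degrees(f),s["width"],s["wrist_force"].round(1)))
B=lambda f:np.column_stack([[-np.sin(f),np.cos(f),0],[np.cos(f),np.sin(f),0],[0,0,-1]])
for a in sys.argv[1:]:
    t=[float(v) for v in a.split(",")]; g=np.radians(t[3]); d=np.array(t[:3])-p
    az=(np.degrees(f-g)+180)%360-180
    print(a,"xyz",(B(f).T@d/.5).round(3),"az",round(az/30,3),"rows>=",int(np.ceil(max(np.linalg.norm(d)/.05,abs(az)/8.59))))
    p,f=np.array(t[:3]),g
E
python3 ch.py .571,.251,.16,42.1 .571,.251,.16,12.1 .56,.15,.2,-17.9 .4631,-.1492,.2,-46.5 .4631,-.1492,.10,-46.5
```

```text
t 2.7 pos [0.5713 0.2514 0.0163] phi 42.1 w 0.592 F [-0.2  2.7  7.4]
.571,.251,.16,42.1 xyz [-0.    -0.001 -0.287] az -0.0 rows>= 3
.571,.251,.16,12.1 xyz [0. 0. 0.] az 1.0 rows>= 4
.56,.15,.2,-17.9 xyz [-0.193 -0.064 -0.08 ] az 1.0 rows>= 4
.4631,-.1492,.2,-46.5 xyz [-0.629 -0.     0.   ] az 0.953 rows>= 7
.4631,-.1492,.10,-46.5 xyz [0.  0.  0.2] az 0.0 rows>= 2
```

Call:
step_arm(series=[{"grip": 1,"x": 0,"y": 0,"z": -0.287,"ax": 0,"ay": 0,"az": 0},{"grip": 1,"x": 0,"y": 0,"z": -0.287,"ax": 0,"ay": 0,"az": 0},{"grip": 1,"x": 0,"y": 0,"z": -0.287,"ax": 0,"ay": 0,"az": 0},{"grip": 1,"x": 0,"y": 0,"z": -0.287,"ax": 0,"ay": 0,"az": 1},{"grip": 1,"x": 0,"y": 0,"z": -0.287,"ax": 0,"ay": 0,"az": 1},{"grip": 1,"x": 0,"y": 0,"z": -0.287,"ax": 0,"ay": 0,"az": 1},{"grip": 1,"x": 0,"y": 0,"z": -0.287,"ax": 0,"ay": 0,"az": 1},{"grip": 1,"x": 0,"y": 0,"z": -0.287,"ax": 0,"ay": 0,"az": 1}])

```text
time: 3.5
tool_pos: [0.5688, 0.2497, 0.1571]
tcp_rot: [1.975, 2.443, 0.001]
wrist_force: [-0.3, 0.1, -1.8]
width: 0.589
grip_force: 42.6
```

Call:
step_arm(series=[{"grip": 1,"x": -0.193,"y": -0.064,"z": -0.08,"ax": 0,"ay": 0,"az": 1},{"grip": 1,"x": -0.193,"y": -0.064,"z": -0.08,"ax": 0,"ay": 0,"az": 1},{"grip": 1,"x": -0.193,"y": -0.064,"z": -0.08,"ax": 0,"ay": 0,"az": 1},{"grip": 1,"x": -0.193,"y": -0.064,"z": -0.08,"ax": 0,"ay": 0,"az": 1},{"grip": 1,"x": -0.193,"y": -0.064,"z": -0.08,"ax": 0,"ay": 0,"az": 1},{"grip": 1,"x": -0.193,"y": -0.064,"z": -0.08,"ax": 0,"ay": 0,"az": 1}])

```text
time: 4.1
tool_pos: [0.5576, 0.1488, 0.1964]
tcp_rot: [2.537, 1.853, 0.0]
wrist_force: [0.2, -1.6, -1.9]
width: 0.592
grip_force: 42.7
```

Call:
step_arm(series=[{"grip": 1,"x": -0.629,"y": 0,"z": 0,"ax": 0,"ay": 0,"az": 0.953},{"grip": 1,"x": -0.629,"y": 0,"z": 0,"ax": 0,"ay": 0,"az": 0.953},{"grip": 1,"x": -0.629,"y": 0,"z": 0,"ax": 0,"ay": 0,"az": 0.953},{"grip": 1,"x": -0.629,"y": 0,"z": 0,"ax": 0,"ay": 0,"az": 0.953},{"grip": 1,"x": -0.629,"y": 0,"z": 0,"ax": 0,"ay": 0,"az": 0.953},{"grip": 1,"x": -0.629,"y": 0,"z": 0,"ax": 0,"ay": 0,"az": 0.953},{"grip": 1,"x": -0.629,"y": 0,"z": 0,"ax": 0,"ay": 0,"az": 0.953},{"grip": 1,"x": -0.629,"y": 0,"z": 0,"ax": 0,"ay": 0,"az": 0.953},{"grip": 1,"x": -0.629,"y": 0,"z": 0,"ax": 0,"ay": 0,"az": 0.953},{"grip": 1,"x": -0.629,"y": 0,"z": 0.2,"ax": 0,"ay": 0,"az": 0.953},{"grip": 1,"x": -0.629,"y": 0,"z": 0.2,"ax": 0,"ay": 0,"az": 0.953},{"grip": 1,"x": -0.629,"y": 0,"z": 0.2,"ax": 0,"ay": 0,"az": 0.953}])

```text
time: 5.3
tool_pos: [0.4554, -0.1463, 0.0892]
tcp_rot: [-2.906, -1.166, 0.017]
wrist_force: [-1.8, 0.9, -2.6]
width: 0.591
grip_force: 42.9
```

```bash
python3 ch.py .4631,-.1492,.1,-46.5 .4631,-.1492,.020,-46.5;  python3 -c "
from vis import *
C=cams('2'); s=C['scene']['img'][170:310,190:370]; t=C['top']['img'][130:270,260:440]
cv2.imwrite('pics/c2.png',np.hstack([cv2.resize(s,(400,311)),cv2.resize(t,(400,311))])[:,:,::-1])"
```

```text
t 5.3 pos [ 0.4554 -0.1463  0.0892] phi -46.3 w 0.591 F [-1.8  0.9 -2.6]
.4631,-.1492,.1,-46.5 xyz [ 0.007  0.015 -0.022] az 0.007 rows>= 1
.4631,-.1492,.020,-46.5 xyz [0.   0.   0.16] az 0.0 rows>= 2
```

View pics/c2.png

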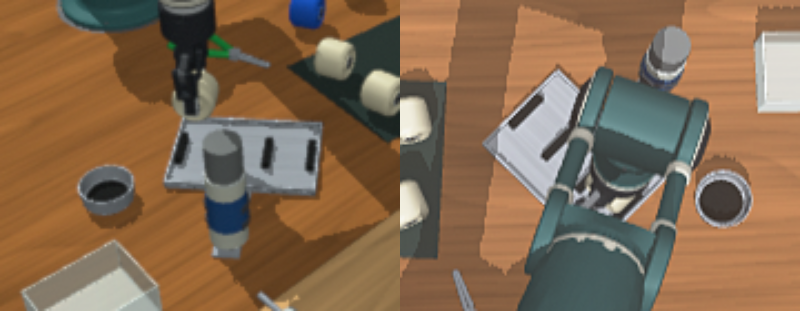

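The wheel is held at about (195,95) in the left half, over the near end of the tray. The arm covers it in the top view. I'll let it settle before correcting.

```bash
python3 ch.py .4631,-.1492,.1,-46.5; python3 - <<'E'
from vis import *
C=cams(); c=C["scene"]; M={"scene":wmask(c,False)}
s=bot.read_state(); p=s["tool_pos"]; zc=p[2]+.017
q,f=fit(C,M,lambda q:wheel([q[0],q[1],np.radians(-46.5)],zc),[[p[0],p[1]]],names=["scene"])
print(p,q,f, "pred px",proj(c,[p[0],p[1],zc]))
E
python3 ch.py .4631,-.1492,.1,-46.5
```

```text
t 5.4 pos [ 0.4607 -0.1487  0.0955] phi -46.3 w 0.592 F [-0.3  1.2 -0.7]
.4631,-.1492,.1,-46.5 xyz [ 0.003  0.004 -0.009] az 0.006 rows>= 1
[ 0.46355742 -0.15033816  0.09864238] [ 0.48667687 -0.16781124] 0.2948734018551015 pred px [[277.83872662 211.23718272]]
t 5.5 pos [ 0.4636 -0.1503  0.0986] phi -46.4 w 0.594 F [ 0.   0.3 -1.7]
.4631,-.1492,.1,-46.5 xyz [ 0.001 -0.002 -0.003] az 0.005 rows>= 1
```

Call:
step_arm(series=[{"grip": 1,"x": 0.001,"y": 0,"z": 0.1,"ax": 0,"ay": 0,"az": 0.005},{"grip": 1,"x": 0.001,"y": 0,"z": 0.12,"ax": 0,"ay": 0,"az": 0.005},{"grip": 1,"x": 0.001,"y": 0,"z": 0.14,"ax": 0,"ay": 0,"az": 0.005},{"grip": 1,"x": 0.001,"y": 0,"z": 0.15,"ax": 0,"ay": 0,"az": 0.005},{"grip": 1,"x": 0.001,"y": 0,"z": 0.157,"ax": 0,"ay": 0,"az": 0.005},{"grip": 1,"x": 0.001,"y": 0,"z": 0.157,"ax": 0,"ay": 0,"az": 0.005},{"grip": 1,"x": 0.001,"y": 0,"z": 0.157,"ax": 0,"ay": 0,"az": 0.005},{"grip": 1,"x": 0.001,"y": 0,"z": 0.157,"ax": 0,"ay": 0,"az": 0.005}])

```text
time: 6.3
tool_pos: [0.4629, -0.1506, 0.0188]
tcp_rot: [2.917, 1.16, 0.004]
wrist_force: [2.6, 0.9, 0.5]
width: 0.598
grip_force: 43.1
```

```bash
python3 ch.py .4631,-.1492,.019,-46.5
```

```text
t 6.3 pos [ 0.4629 -0.1506  0.0188] phi -46.6 w 0.598 F [2.6 0.9 0.5]
.4631,-.1492,.019,-46.5 xyz [ 0.002 -0.002 -0.   ] az -0.004 rows>= 1
```

Call:
step_arm(series=[{"grip": -1,"x": 0,"y": 0,"z": 0,"ax": 0,"ay": 0,"az": 0},{"grip": -1,"x": 0,"y": 0,"z": 0,"ax": 0,"ay": 0,"az": 0},{"grip": -1,"x": 0,"y": 0,"z": 0,"ax": 0,"ay": 0,"az": 0},{"grip": -1,"x": 0,"y": 0,"z": 0,"ax": 0,"ay": 0,"az": 0},{"grip": -1,"x": 0,"y": 0,"z": 0,"ax": 0,"ay": 0,"az": 0},{"grip": -1,"x": 0,"y": 0,"z": -0.1,"ax": 0,"ay": 0,"az": 0},{"grip": -1,"x": 0,"y": 0,"z": -0.28,"ax": 0,"ay": 0,"az": 0},{"grip": -1,"x": 0,"y": 0,"z": -0.28,"ax": 0,"ay": 0,"az": 0},{"grip": -1,"x": 0,"y": 0,"z": -0.28,"ax": 0,"ay": 0,"az": 0},{"grip": -1,"x": 0,"y": 0,"z": -0.28,"ax": 0,"ay": 0,"az": 0}])

```text
time: 7.3
tool_pos: [0.4624, -0.1505, 0.1591]
tcp_rot: [2.917, 1.16, 0.004]
wrist_force: [-0.5, 0.6, -1.2]
width: 0.998
grip_force: 0.0
```

```bash
python3 ch.py .4608,.1046,.16,-35.6 .4608,.3546,.15,-35.6 .4608,.3546,.013,-35.6
```

```text
t 7.3 pos [ 0.4624 -0.1505  0.1591] phi -46.6 w 0.998 F [-0.5  0.6 -1.2]
.4608,.1046,.16,-35.6 xyz [ 0.348 -0.373 -0.002] az -0.368 rows>= 6
.4608,.3546,.15,-35.6 xyz [ 0.407 -0.291  0.02 ] az 0.0 rows>= 6
.4608,.3546,.013,-35.6 xyz [0.    0.    0.274] az 0.0 rows>= 3
```

Call:
step_arm(series=[{"grip": -1,"x": 0.348,"y": -0.373,"z": 0,"ax": 0,"ay": 0,"az": -0.368},{"grip": -1,"x": 0.348,"y": -0.373,"z": 0,"ax": 0,"ay": 0,"az": -0.368},{"grip": -1,"x": 0.348,"y": -0.373,"z": 0,"ax": 0,"ay": 0,"az": -0.368},{"grip": -1,"x": 0.348,"y": -0.373,"z": 0,"ax": 0,"ay": 0,"az": -0.368},{"grip": -1,"x": 0.348,"y": -0.373,"z": 0,"ax": 0,"ay": 0,"az": -0.368},{"grip": -1,"x": 0.348,"y": -0.373,"z": 0,"ax": 0,"ay": 0,"az": -0.368}])

```text
time: 7.9
tool_pos: [0.4577, 0.1094, 0.1555]
tcp_rot: [-2.787, -1.443, 0.005]
wrist_force: [-0.2, -0.9, 0.1]
width: 1.002
grip_force: 0.0
```

Call:
step_arm(series=[{"grip": -1,"x": 0.407,"y": -0.291,"z": 0.02,"ax": 0,"ay": 0,"az": 0},{"grip": -1,"x": 0.407,"y": -0.291,"z": 0.02,"ax": 0,"ay": 0,"az": 0},{"grip": -1,"x": 0.407,"y": -0.291,"z": 0.02,"ax": 0,"ay": 0,"az": 0},{"grip": -1,"x": 0.407,"y": -0.291,"z": 0.02,"ax": 0,"ay": 0,"az": 0},{"grip": -1,"x": 0.407,"y": -0.291,"z": 0.02,"ax": 0,"ay": 0,"az": 0},{"grip": -1,"x": 0.407,"y": -0.291,"z": 0.02,"ax": 0,"ay": 0,"az": 0},{"grip": -1,"x": 0.407,"y": -0.291,"z": 0.02,"ax": 0,"ay": 0,"az": 0},{"grip": -1,"x": 0.407,"y": -0.291,"z": 0.02,"ax": 0,"ay": 0,"az": 0},{"grip": -1,"x": 0.407,"y": -0.291,"z": 0.02,"ax": 0,"ay": 0,"az": 0}])

```text
time: 8.8
tool_pos: [0.4597, 0.3531, 0.147]
tcp_rot: [2.795, 1.434, -0.003]
wrist_force: [0.5, 0.9, 0.8]
width: 1.001
grip_force: 0.0
```

```bash
python3 -c "
from vis import *
C=cams('3'); s=C['scene']['img'][190:310,230:370]; t=C['top']['img'][140:260,290:430]
cv2.imwrite('pics/c3.png',np.hstack([cv2.resize(s,(400,343),interpolation=2),cv2.resize(t,(400,343),interpolation=2)])[:,:,::-1])
p=[.4629,-.1506,np.radians(-46.5)]
for k in C: print(k, proj(C[k],[*p[:2],.035]), proj(C[k],[.4631,-.1492,.035]))
"; python3 ch.py .4608,.3546,.013,-35.6
```

```text
scene [[279.57559497 230.94921824]] [[279.95944632 230.79284216]]
top [[354.28390779 214.3097123 ]] [[353.81374571 214.25696677]]
t 8.9 pos [0.4601 0.3535 0.1476] phi -35.7 w 1.003 F [ 0.8  0.4 -0.7]
.4608,.3546,.013,-35.6 xyz [ 0.003 -0.     0.269] az -0.003 rows>= 3
```

View pics/c3.png

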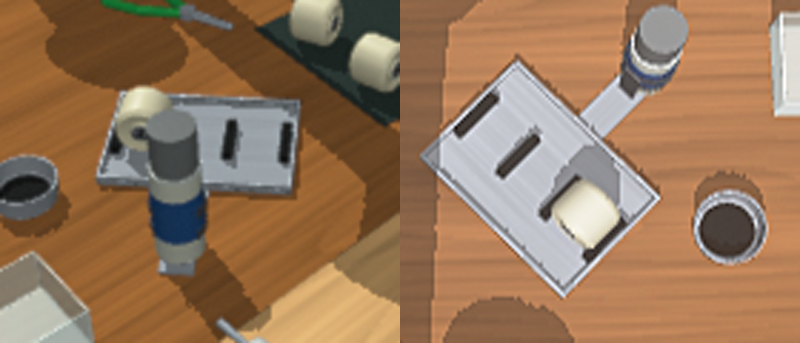

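The wheel sits in the bay by the cup, between its two ribs at (585,215) in the right half. I'll measure its offset by hue, since the wheel is warm and the tray bluish.

```bash
cat > tray.py <<'E'
from vis import *
S0=np.array([.5095,-.1052]); TH=np.radians(-46.5); e=np.array([np.cos(TH),np.sin(TH)]); n=np.array([-e[1],e[0]])
def hmask(c):
    h=cv2.cvtColor(c["img"],cv2.COLOR_RGB2HSV); m=((h[...,0]<60)&(h[...,1]<90)&(h[...,2]>100)).astype(np.uint8)
    k=cv2.findContours(m,cv2.RETR_EXTERNAL,cv2.CHAIN_APPROX_NONE)[0]
    return cv2.drawContours(np.zeros_like(m),k,-1,1,-1)
def check(y,z,C,names=("top",)):
    M={k:hmask(C[k]) for k in C}; b=S0+y*n
    p,s=fit(C,M,lambda p:wheel(p,z),[[*b,TH]],names=names)
    d=p[:2]-S0; print("bay y=%.0f: station x %.1f y %.1f mm, yaw err %.1f, iou %.2f world %s"%(y*1e3,d@e*1e3,d@n*1e3,np.degrees(p[2]-TH),s,p[:2].round(4)))
E
python3 - <<'E'
from tray import *
C=cams(); check(-.064,.035,C)
E
```

```text
bay y=-64: station x 0.5 y -64.5 mm, yaw err -0.3, iou 0.94 world [ 0.4631 -0.15  ]
```

```bash
python3 ch.py .4608,.3546,.013,-35.6 .4608,.3546,.158,-35.6 .4851,.1246,.158,-41 .5095,-.1052,.1,-46.5 .5095,-.1052,.0195,-46.5
```

```text
t 9.0 pos [0.4602 0.354  0.1479] phi -35.7 w 0.999 F [0.6 0.6 0.4]
.4608,.3546,.013,-35.6 xyz [0.002 0.    0.27 ] az -0.002 rows>= 3
.4608,.3546,.158,-35.6 xyz [ 0.    0.   -0.29] az 0.0 rows>= 3
.4851,.1246,.158,-41 xyz [-0.346  0.307  0.   ] az 0.18 rows>= 5
.5095,-.1052,.1,-46.5 xyz [-0.315  0.338  0.116] az 0.183 rows>= 5
.5095,-.1052,.0195,-46.5 xyz [0.    0.    0.161] az 0.0 rows>= 2
```

Call:
step_arm(series=[{"grip": -1,"x": 0.002,"y": 0,"z": 0.27,"ax": 0,"ay": 0,"az": 0},{"grip": -1,"x": 0.002,"y": 0,"z": 0.27,"ax": 0,"ay": 0,"az": 0},{"grip": -1,"x": 0.002,"y": 0,"z": 0.27,"ax": 0,"ay": 0,"az": 0},{"grip": -1,"x": 0.002,"y": 0,"z": 0.27,"ax": 0,"ay": 0,"az": 0},{"grip": -1,"x": 0.002,"y": 0,"z": 0.27,"ax": 0,"ay": 0,"az": 0},{"grip": 1,"x": 0.002,"y": 0,"z": 0.27,"ax": 0,"ay": 0,"az": 0},{"grip": 1,"x": 0.002,"y": 0,"z": 0.27,"ax": 0,"ay": 0,"az": 0},{"grip": 1,"x": 0.002,"y": 0,"z": 0.27,"ax": 0,"ay": 0,"az": 0},{"grip": 1,"x": 0.002,"y": 0,"z": 0.27,"ax": 0,"ay": 0,"az": 0},{"grip": 1,"x": 0.002,"y": 0,"z": 0.27,"ax": 0,"ay": 0,"az": 0}])

```text
time: 10.0
tool_pos: [0.4624, 0.3572, 0.0156]
tcp_rot: [-2.793, -1.436, -0.007]
wrist_force: [-0.2, -1.0, 6.5]
width: 0.594
grip_force: 40.9
```

Call:
step_arm(series=[{"grip": 1,"x": 0,"y": 0,"z": -0.29,"ax": 0,"ay": 0,"az": 0},{"grip": 1,"x": 0,"y": 0,"z": -0.29,"ax": 0,"ay": 0,"az": 0},{"grip": 1,"x": 0,"y": 0,"z": -0.29,"ax": 0,"ay": 0,"az": 0},{"grip": 1,"x": -0.346,"y": 0.307,"z": -0.29,"ax": 0,"ay": 0,"az": 0.18},{"grip": 1,"x": -0.346,"y": 0.307,"z": -0.29,"ax": 0,"ay": 0,"az": 0.18},{"grip": 1,"x": -0.346,"y": 0.307,"z": -0.29,"ax": 0,"ay": 0,"az": 0.18},{"grip": 1,"x": -0.346,"y": 0.307,"z": -0.29,"ax": 0,"ay": 0,"az": 0.18},{"grip": 1,"x": -0.346,"y": 0.307,"z": -0.29,"ax": 0,"ay": 0,"az": 0.18},{"grip": 1,"x": -0.346,"y": 0.307,"z": -0.29,"ax": 0,"ay": 0,"az": 0.18}])

```text
time: 10.9
tool_pos: [0.4849, 0.1224, 0.1585]
tcp_rot: [2.86, 1.296, 0.001]
wrist_force: [0.4, 0.3, -1.3]
width: 0.593
grip_force: 42.8
```

Call:
step_arm(series=[{"grip": 1,"x": -0.315,"y": 0.338,"z": 0,"ax": 0,"ay": 0,"az": 0.183},{"grip": 1,"x": -0.315,"y": 0.338,"z": 0,"ax": 0,"ay": 0,"az": 0.183},{"grip": 1,"x": -0.315,"y": 0.338,"z": 0,"ax": 0,"ay": 0,"az": 0.183},{"grip": 1,"x": -0.315,"y": 0.338,"z": 0,"ax": 0,"ay": 0,"az": 0.183},{"grip": 1,"x": -0.315,"y": 0.338,"z": 0,"ax": 0,"ay": 0,"az": 0.183},{"grip": 1,"x": -0.315,"y": 0.338,"z": 0,"ax": 0,"ay": 0,"az": 0.183},{"grip": 1,"x": -0.315,"y": 0.338,"z": 0.116,"ax": 0,"ay": 0,"az": 0.183},{"grip": 1,"x": -0.315,"y": 0.338,"z": 0.116,"ax": 0,"ay": 0,"az": 0.183},{"grip": 1,"x": -0.315,"y": 0.338,"z": 0.116,"ax": 0,"ay": 0,"az": 0.183},{"grip": 1,"x": -0.315,"y": 0.338,"z": 0.116,"ax": 0,"ay": 0,"az": 0.183},{"grip": 1,"x": -0.315,"y": 0.338,"z": 0.116,"ax": 0,"ay": 0,"az": 0.183}])

```text
time: 12.0
tool_pos: [0.5106, -0.1036, 0.1018]
tcp_rot: [2.915, 1.166, 0.005]
wrist_force: [0.1, 0.0, -0.8]
width: 0.595
grip_force: 42.8
```

```bash
python3 ch.py .5095,-.1052,.0195,-46.5
```

```text
t 12.0 pos [ 0.5106 -0.1036  0.1018] phi -46.4 w 0.595 F [ 0.1  0.  -0.8]
.5095,-.1052,.0195,-46.5 xyz [-0.004  0.001  0.165] az 0.003 rows>= 2
```

Call:
step_arm(series=[{"grip": 1,"x": -0.003,"y": 0,"z": 0.1,"ax": 0,"ay": 0,"az": 0.003},{"grip": 1,"x": -0.003,"y": 0,"z": 0.125,"ax": 0,"ay": 0,"az": 0.003},{"grip": 1,"x": -0.003,"y": 0,"z": 0.145,"ax": 0,"ay": 0,"az": 0.003},{"grip": 1,"x": -0.003,"y": 0,"z": 0.155,"ax": 0,"ay": 0,"az": 0.003},{"grip": 1,"x": -0.003,"y": 0,"z": 0.164,"ax": 0,"ay": 0,"az": 0.003},{"grip": 1,"x": -0.003,"y": 0,"z": 0.164,"ax": 0,"ay": 0,"az": 0.003},{"grip": 1,"x": -0.003,"y": 0,"z": 0.164,"ax": 0,"ay": 0,"az": 0.003},{"grip": 1,"x": -0.003,"y": 0,"z": 0.164,"ax": 0,"ay": 0,"az": 0.003}])

```text
time: 12.8
tool_pos: [0.5093, -0.1051, 0.0188]
tcp_rot: [2.917, 1.162, 0.004]
wrist_force: [2.1, 0.9, -0.1]
width: 0.596
grip_force: 43.1
```

Call:
step_arm(series=[{"grip": -1,"x": 0,"y": 0,"z": 0,"ax": 0,"ay": 0,"az": 0},{"grip": -1,"x": 0,"y": 0,"z": 0,"ax": 0,"ay": 0,"az": 0},{"grip": -1,"x": 0,"y": 0,"z": 0,"ax": 0,"ay": 0,"az": 0},{"grip": -1,"x": 0,"y": 0,"z": 0,"ax": 0,"ay": 0,"az": 0},{"grip": -1,"x": 0,"y": 0,"z": 0,"ax": 0,"ay": 0,"az": 0},{"grip": -1,"x": 0,"y": 0,"z": -0.1,"ax": 0,"ay": 0,"az": 0},{"grip": -1,"x": 0,"y": 0,"z": -0.28,"ax": 0,"ay": 0,"az": 0},{"grip": -1,"x": 0,"y": 0,"z": -0.28,"ax": 0,"ay": 0,"az": 0},{"grip": -1,"x": 0,"y": 0,"z": -0.28,"ax": 0,"ay": 0,"az": 0},{"grip": -1,"x": 0,"y": 0,"z": -0.28,"ax": 0,"ay": 0,"az": 0}])

```text
time: 13.8
tool_pos: [0.5088, -0.1052, 0.1592]
tcp_rot: [2.917, 1.162, 0.004]
wrist_force: [0.0, 1.1, -0.1]
width: 0.999
grip_force: 0.0
```

```bash
python3 ch.py .5449,.1296,.16,-40 .5764,.3496,.16,-33.3 .5764,.3496,.013,-33.3 .5764,.3496,.16,-33.3 .5649,.1496,.16,-40 .5559,-.0612,.16,-46.5 .5559,-.0612,.1,-46.5
```

```text
t 13.8 pos [ 0.5088 -0.1052  0.1592] phi -46.6 w 0.999 F [ 0.   1.1 -0.1]
.5449,.1296,.16,-40 xyz [ 0.375 -0.291 -0.002] az -0.219 rows>= 5
.5764,.3496,.16,-33.3 xyz [ 0.378 -0.235  0.   ] az -0.223 rows>= 5
.5764,.3496,.013,-33.3 xyz [0.    0.    0.294] az 0.0 rows>= 3
.5764,.3496,.16,-33.3 xyz [ 0.     0.    -0.294] az 0.0 rows>= 3
.5649,.1496,.16,-40 xyz [-0.347  0.2    0.   ] az 0.223 rows>= 5
.5559,-.0612,.16,-46.5 xyz [-0.335  0.257  0.   ] az 0.217 rows>= 5
.5559,-.0612,.1,-46.5 xyz [0.   0.   0.12] az 0.0 rows>= 2
```

Call:
step_arm(series=[{"grip": -1,"x": 0.375,"y": -0.291,"z": 0,"ax": 0,"ay": 0,"az": -0.219},{"grip": -1,"x": 0.375,"y": -0.291,"z": 0,"ax": 0,"ay": 0,"az": -0.219},{"grip": -1,"x": 0.375,"y": -0.291,"z": 0,"ax": 0,"ay": 0,"az": -0.219},{"grip": -1,"x": 0.375,"y": -0.291,"z": 0,"ax": 0,"ay": 0,"az": -0.219},{"grip": -1,"x": 0.375,"y": -0.291,"z": 0,"ax": 0,"ay": 0,"az": -0.219},{"grip": -1,"x": 0.375,"y": -0.291,"z": 0,"ax": 0,"ay": 0,"az": -0.219}])

```text
time: 14.4
tool_pos: [0.5427, 0.1336, 0.1552]
tcp_rot: [-2.842, -1.334, 0.005]
wrist_force: [-0.8, -0.2, 0.6]
width: 0.999
grip_force: 0.0
```

Call:
step_arm(series=[{"grip": -1,"x": 0.378,"y": -0.235,"z": 0,"ax": 0,"ay": 0,"az": -0.223},{"grip": -1,"x": 0.378,"y": -0.235,"z": 0,"ax": 0,"ay": 0,"az": -0.223},{"grip": -1,"x": 0.378,"y": -0.235,"z": 0,"ax": 0,"ay": 0,"az": -0.223},{"grip": -1,"x": 0.378,"y": -0.235,"z": 0,"ax": 0,"ay": 0,"az": -0.223},{"grip": -1,"x": 0.378,"y": -0.235,"z": 0,"ax": 0,"ay": 0,"az": -0.223},{"grip": -1,"x": 0.378,"y": -0.235,"z": 0,"ax": 0,"ay": 0,"az": -0.223},{"grip": -1,"x": 0.378,"y": -0.235,"z": 0,"ax": 0,"ay": 0,"az": -0.223},{"grip": -1,"x": 0.378,"y": -0.235,"z": 0,"ax": 0,"ay": 0,"az": -0.223}])

```text
time: 15.2
tool_pos: [0.5747, 0.3478, 0.1562]
tcp_rot: [2.765, 1.49, -0.005]
wrist_force: [-0.1, 0.3, -0.5]
width: 1.003
grip_force: 0.0
```

```bash
python3 - <<'E'
from tray import *
C=cams(); check(-.064,.035,C); check(0,.035,C)
E
python3 ch.py .5764,.3496,.013,-33.3
```

```text
bay y=-64: station x 1.1 y -62.2 mm, yaw err -4.5, iou 0.48 world [ 0.4652 -0.1488]
bay y=0: station x 0.0 y -0.2 mm, yaw err 0.1, iou 0.50 world [ 0.5094 -0.1054]
t 15.3 pos [0.5753 0.3481 0.1572] phi -33.4 w 0.995 F [ 0.   0.2 -0. ]
.5764,.3496,.013,-33.3 xyz [0.004 0.    0.288] az -0.003 rows>= 3
```

Call:
step_arm(series=[{"grip": -1,"x": 0.002,"y": 0,"z": 0.286,"ax": 0,"ay": 0,"az": 0},{"grip": -1,"x": 0.002,"y": 0,"z": 0.286,"ax": 0,"ay": 0,"az": 0},{"grip": -1,"x": 0.002,"y": 0,"z": 0.286,"ax": 0,"ay": 0,"az": 0},{"grip": -1,"x": 0.002,"y": 0,"z": 0.286,"ax": 0,"ay": 0,"az": 0},{"grip": -1,"x": 0.002,"y": 0,"z": 0.286,"ax": 0,"ay": 0,"az": 0},{"grip": 1,"x": 0.002,"y": 0,"z": 0.286,"ax": 0,"ay": 0,"az": 0},{"grip": 1,"x": 0.002,"y": 0,"z": 0.286,"ax": 0,"ay": 0,"az": 0},{"grip": 1,"x": 0.002,"y": 0,"z": 0.286,"ax": 0,"ay": 0,"az": 0},{"grip": 1,"x": 0.002,"y": 0,"z": 0.286,"ax": 0,"ay": 0,"az": 0},{"grip": 1,"x": 0.002,"y": 0,"z": 0.286,"ax": 0,"ay": 0,"az": 0}])

```text
time: 16.3
tool_pos: [0.5785, 0.352, 0.0186]
tcp_rot: [2.764, 1.492, 0.009]
wrist_force: [-0.2, -1.1, 7.3]
width: 0.593
grip_force: 41.3
```

Call:
step_arm(series=[{"grip": 1,"x": 0,"y": 0,"z": -0.294,"ax": 0,"ay": 0,"az": 0},{"grip": 1,"x": 0,"y": 0,"z": -0.294,"ax": 0,"ay": 0,"az": 0},{"grip": 1,"x": 0,"y": 0,"z": -0.294,"ax": 0,"ay": 0,"az": 0},{"grip": 1,"x": -0.347,"y": 0.2,"z": -0.294,"ax": 0,"ay": 0,"az": 0.223},{"grip": 1,"x": -0.347,"y": 0.2,"z": -0.294,"ax": 0,"ay": 0,"az": 0.223},{"grip": 1,"x": -0.347,"y": 0.2,"z": -0.294,"ax": 0,"ay": 0,"az": 0.223},{"grip": 1,"x": -0.347,"y": 0.2,"z": -0.294,"ax": 0,"ay": 0,"az": 0.223},{"grip": 1,"x": -0.347,"y": 0.2,"z": -0.294,"ax": 0,"ay": 0,"az": 0.223},{"grip": 1,"x": -0.347,"y": 0.2,"z": -0.294,"ax": 0,"ay": 0,"az": 0.223}])

```text
time: 17.2
tool_pos: [0.5645, 0.1498, 0.1627]
tcp_rot: [-2.849, -1.324, -0.003]
wrist_force: [-0.2, -0.8, -0.6]
width: 0.597
grip_force: 42.5
```

Call:
step_arm(series=[{"grip": 1,"x": -0.335,"y": 0.257,"z": 0,"ax": 0,"ay": 0,"az": 0.217},{"grip": 1,"x": -0.335,"y": 0.257,"z": 0,"ax": 0,"ay": 0,"az": 0.217},{"grip": 1,"x": -0.335,"y": 0.257,"z": 0,"ax": 0,"ay": 0,"az": 0.217},{"grip": 1,"x": -0.335,"y": 0.257,"z": 0,"ax": 0,"ay": 0,"az": 0.217},{"grip": 1,"x": -0.335,"y": 0.257,"z": 0,"ax": 0,"ay": 0,"az": 0.217},{"grip": 1,"x": -0.335,"y": 0.257,"z": 0,"ax": 0,"ay": 0,"az": 0.217},{"grip": 1,"x": -0.335,"y": 0.257,"z": 0.12,"ax": 0,"ay": 0,"az": 0.217},{"grip": 1,"x": -0.335,"y": 0.257,"z": 0.12,"ax": 0,"ay": 0,"az": 0.217},{"grip": 1,"x": -0.335,"y": 0.257,"z": 0.12,"ax": 0,"ay": 0,"az": 0.217},{"grip": 1,"x": -0.335,"y": 0.257,"z": 0.12,"ax": 0,"ay": 0,"az": 0.217},{"grip": 1,"x": -0.335,"y": 0.257,"z": 0.12,"ax": 0,"ay": 0,"az": 0.217}])

```text
time: 18.3
tool_pos: [0.5569, -0.0593, 0.1037]
tcp_rot: [2.916, 1.165, 0.005]
wrist_force: [-0.1, 0.6, -2.4]
width: 0.594
grip_force: 42.6
```

```bash
python3 ch.py .5557,-.0610,.0195,-46.5
```

```text
t 18.3 pos [ 0.5569 -0.0593  0.1037] phi -46.4 w 0.594 F [-0.1  0.6 -2.4]
.5557,-.0610,.0195,-46.5 xyz [-0.004  0.001  0.168] az 0.002 rows>= 2
```

Call:
step_arm(series=[{"grip": 1,"x": -0.004,"y": 0,"z": 0.1,"ax": 0,"ay": 0,"az": 0.003},{"grip": 1,"x": -0.004,"y": 0,"z": 0.125,"ax": 0,"ay": 0,"az": 0.003},{"grip": 1,"x": -0.004,"y": 0,"z": 0.145,"ax": 0,"ay": 0,"az": 0.003},{"grip": 1,"x": -0.004,"y": 0,"z": 0.155,"ax": 0,"ay": 0,"az": 0.003},{"grip": 1,"x": -0.004,"y": 0,"z": 0.164,"ax": 0,"ay": 0,"az": 0.003},{"grip": 1,"x": -0.004,"y": 0,"z": 0.164,"ax": 0,"ay": 0,"az": 0.003},{"grip": 1,"x": -0.004,"y": 0,"z": 0.164,"ax": 0,"ay": 0,"az": 0.003},{"grip": 1,"x": -0.004,"y": 0,"z": 0.164,"ax": 0,"ay": 0,"az": 0.003}])

```text
time: 19.1
tool_pos: [0.5565, -0.0612, 0.0218]
tcp_rot: [2.917, 1.16, 0.008]
wrist_force: [2.4, 3.9, -0.9]
width: 0.597
grip_force: 42.5
```

Call:
step_arm(series=[{"grip": -1,"x": 0,"y": 0,"z": 0,"ax": 0,"ay": 0,"az": 0},{"grip": -1,"x": 0,"y": 0,"z": 0,"ax": 0,"ay": 0,"az": 0},{"grip": -1,"x": 0,"y": 0,"z": 0,"ax": 0,"ay": 0,"az": 0},{"grip": -1,"x": 0,"y": 0,"z": 0,"ax": 0,"ay": 0,"az": 0},{"grip": -1,"x": 0,"y": 0,"z": 0,"ax": 0,"ay": 0,"az": 0},{"grip": -1,"x": 0,"y": 0,"z": -0.1,"ax": 0,"ay": 0,"az": 0},{"grip": -1,"x": 0,"y": 0,"z": -0.28,"ax": 0,"ay": 0,"az": 0},{"grip": -1,"x": 0,"y": 0,"z": -0.28,"ax": 0,"ay": 0,"az": 0},{"grip": -1,"x": 0,"y": 0,"z": -0.28,"ax": 0,"ay": 0,"az": 0},{"grip": -1,"x": 0,"y": 0,"z": -0.28,"ax": 0,"ay": 0,"az": 0}])

```text
time: 20.1
tool_pos: [0.5546, -0.0616, 0.1613]
tcp_rot: [2.917, 1.161, 0.004]
wrist_force: [0.2, -0.9, -0.3]
width: 1.002
grip_force: 0.0
```

```bash
python3 ch.py .5649,.0248,.16,-17 .5649,.1248,.16,14.8 
```

```text
t 20.1 pos [ 0.5546 -0.0616  0.1613] phi -46.6 w 1.002 F [ 0.2 -0.9 -0.3]
.5649,.0248,.16,-17 xyz [ 0.134 -0.111  0.003] az -0.986 rows>= 4
.5649,.1248,.16,14.8 xyz [ 0.191 -0.058  0.   ] az -1.06 rows>= 4
```

Call:
step_arm(series=[{"grip": -1,"x": 0.134,"y": -0.111,"z": 0,"ax": 0,"ay": 0,"az": -1},{"grip": -1,"x": 0.134,"y": -0.111,"z": 0,"ax": 0,"ay": 0,"az": -1},{"grip": -1,"x": 0.134,"y": -0.111,"z": 0,"ax": 0,"ay": 0,"az": -1},{"grip": -1,"x": 0.134,"y": -0.111,"z": 0,"ax": 0,"ay": 0,"az": -1},{"grip": -1,"x": 0.134,"y": -0.111,"z": 0,"ax": 0,"ay": 0,"az": -1},{"grip": -1,"x": 0.134,"y": -0.111,"z": 0,"ax": 0,"ay": 0,"az": -1}])

```text
time: 20.7
tool_pos: [0.5629, 0.0249, 0.1578]
tcp_rot: [-2.519, -1.874, 0.004]
wrist_force: [-0.7, -0.3, 0.2]
width: 0.999
grip_force: 0.0
```

Call:
step_arm(series=[{"grip": -1,"x": 0.191,"y": -0.058,"z": 0,"ax": 0,"ay": 0,"az": -1},{"grip": -1,"x": 0.191,"y": -0.058,"z": 0,"ax": 0,"ay": 0,"az": -1},{"grip": -1,"x": 0.191,"y": -0.058,"z": 0,"ax": 0,"ay": 0,"az": -1},{"grip": -1,"x": 0.191,"y": -0.058,"z": 0,"ax": 0,"ay": 0,"az": -1},{"grip": -1,"x": 0.191,"y": -0.058,"z": 0,"ax": 0,"ay": 0,"az": -1},{"grip": -1,"x": 0.191,"y": -0.058,"z": 0,"ax": 0,"ay": 0,"az": -1},{"grip": -1,"x": 0.191,"y": -0.058,"z": 0,"ax": 0,"ay": 0,"az": -1}])

```text
time: 21.4
tool_pos: [0.5635, 0.1242, 0.1594]
tcp_rot: [-1.95, -2.463, 0.001]
wrist_force: [0.3, -0.0, 1.0]
width: 1.002
grip_force: 0.0
```

```bash
python3 - <<'E'
from tray import *
C=cams('4')
def chk(ws,names=("top","scene")):
    # joint fit: union of hulls against the mask, free wheel = y along station, x
    M={k:hmask(C[k]) for k in C}
    def cost(q):
        tot=0
        for k in names:
            f=np.zeros(M[k].shape,np.uint8); S=4; f=np.zeros((400*S,640*S),np.uint8)
            for i,(y,z) in enumerate(ws):
                b=S0+e*q[2*i]+n*(y+q[2*i+1]); uv=proj(C[k],wheel([*b,TH],z))
                cv2.fillConvexPoly(f,cv2.convexHull(((uv+.5)*S*16).astype(np.int32)),1,shift=4)
            m=cv2.resize(M[k]*255,None,fx=S,fy=S)>127; roi=cv2.dilate(f,np.ones((25,25)))>0
            m&=roi; f=f>0; tot+=(m&f).sum()/(m|f).sum()
        return -tot/len(names)
    q0=np.zeros(2*len(ws)); r=minimize(cost,q0,method="Nelder-Mead",options=dict(initial_simplex=np.vstack([q0,np.eye(len(q0))*.004]),xatol=2e-4,fatol=2e-4,maxiter=300))
    print(names,(r.x.reshape(-1,2)*1e3).round(1).tolist(),-r.fun)
chk([(-.064,.035),(0,.035),(.064,.035)],("top",))
s=C['scene']['img'][190:310,230:370]; t=C['top']['img'][140:260,290:430]
cv2.imwrite('pics/c4.png',np.hstack([cv2.resize(s,(400,343),interpolation=2),cv2.resize(t,(400,343),interpolation=2)])[:,:,::-1])
E
python3 ch.py .5649,.1248,.013,14.8
```

```text
('top',) [[0.9, 0.1], [0.5, -0.8], [1.2, -1.4]] 0.9340283023618875
t 21.5 pos [0.5636 0.1243 0.1596] phi 13.3 w 0.999 F [ 0.3  0.1 -0.4]
.5649,.1248,.013,14.8 xyz [0.    0.003 0.293] az -0.05 rows>= 3
```

View pics/c4.png

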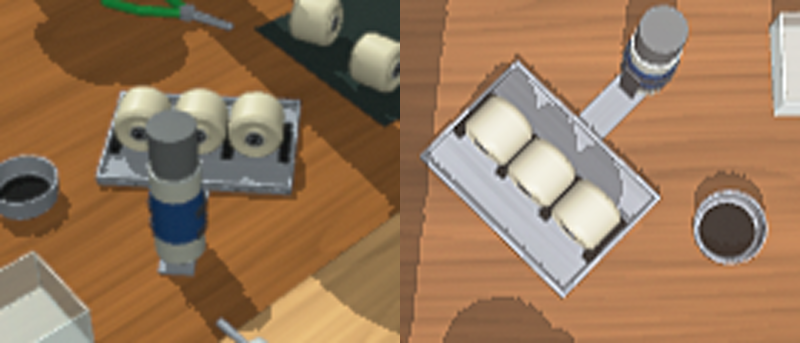

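```bash
python3 ch.py .5649,.1248,.013,14.3 .5649,.1248,.18,14.3 .5649,.06,.2,-15.6 .5323,-.0835,.2,-46.5 .5323,-.0835,.14,-46.5
```

```text
t 21.5 pos [0.5636 0.1243 0.1596] phi 13.3 w 0.999 F [ 0.3  0.1 -0.4]
.5649,.1248,.013,14.3 xyz [0.    0.003 0.293] az -0.033 rows>= 3
.5649,.1248,.18,14.3 xyz [ 0.     0.    -0.334] az 0.0 rows>= 4
.5649,.06,.2,-15.6 xyz [-0.126 -0.032 -0.04 ] az 0.997 rows>= 4
.5323,-.0835,.2,-46.5 xyz [-0.294  0.014  0.   ] az 1.03 rows>= 4
.5323,-.0835,.14,-46.5 xyz [0.   0.   0.12] az 0.0 rows>= 2
```

Call:
step_arm(series=[{"grip": -1,"x": 0,"y": 0.002,"z": 0.293,"ax": 0,"ay": 0,"az": -0.033},{"grip": -1,"x": 0,"y": 0.002,"z": 0.293,"ax": 0,"ay": 0,"az": -0.033},{"grip": -1,"x": 0,"y": 0.002,"z": 0.293,"ax": 0,"ay": 0,"az": -0.033},{"grip": -1,"x": 0,"y": 0.002,"z": 0.293,"ax": 0,"ay": 0,"az": -0.033},{"grip": -1,"x": 0,"y": 0.002,"z": 0.293,"ax": 0,"ay": 0,"az": -0.033},{"grip": 1,"x": 0,"y": 0.002,"z": 0.293,"ax": 0,"ay": 0,"az": -0.033},{"grip": 1,"x": 0,"y": 0.002,"z": 0.293,"ax": 0,"ay": 0,"az": -0.033},{"grip": 1,"x": 0,"y": 0.002,"z": 0.293,"ax": 0,"ay": 0,"az": -0.033},{"grip": 1,"x": 0,"y": 0.002,"z": 0.293,"ax": 0,"ay": 0,"az": -0.033},{"grip": 1,"x": 0,"y": 0.002,"z": 0.293,"ax": 0,"ay": 0,"az": -0.033}])

```text
time: 22.5
tool_pos: [0.5674, 0.1255, 0.0166]
tcp_rot: [1.923, 2.479, 0.007]
wrist_force: [-0.3, -0.3, 7.7]
width: 0.598
grip_force: 40.7
```

Call:
step_arm(series=[{"grip": 1,"x": 0,"y": 0,"z": -0.334,"ax": 0,"ay": 0,"az": 0},{"grip": 1,"x": 0,"y": 0,"z": -0.334,"ax": 0,"ay": 0,"az": 0},{"grip": 1,"x": 0,"y": 0,"z": -0.334,"ax": 0,"ay": 0,"az": 0},{"grip": 1,"x": 0,"y": 0,"z": -0.334,"ax": 0,"ay": 0,"az": 0},{"grip": 1,"x": -0.126,"y": -0.032,"z": -0.374,"ax": 0,"ay": 0,"az": 1},{"grip": 1,"x": -0.126,"y": -0.032,"z": -0.374,"ax": 0,"ay": 0,"az": 1},{"grip": 1,"x": -0.126,"y": -0.032,"z": -0.374,"ax": 0,"ay": 0,"az": 1},{"grip": 1,"x": -0.126,"y": -0.032,"z": -0.374,"ax": 0,"ay": 0,"az": 1},{"grip": 1,"x": -0.126,"y": -0.032,"z": -0.374,"ax": 0,"ay": 0,"az": 1},{"grip": 1,"x": -0.126,"y": -0.032,"z": -0.374,"ax": 0,"ay": 0,"az": 1}])

```text
time: 23.5
tool_pos: [0.5647, 0.0601, 0.2008]
tcp_rot: [2.5, 1.901, 0.001]
wrist_force: [0.4, -0.3, -1.5]
width: 0.598
grip_force: 42.7
```

Call:
step_arm(series=[{"grip": 1,"x": -0.294,"y": 0.014,"z": 0,"ax": 0,"ay": 0,"az": 1},{"grip": 1,"x": -0.294,"y": 0.014,"z": 0,"ax": 0,"ay": 0,"az": 1},{"grip": 1,"x": -0.294,"y": 0.014,"z": 0,"ax": 0,"ay": 0,"az": 1},{"grip": 1,"x": -0.294,"y": 0.014,"z": 0,"ax": 0,"ay": 0,"az": 1},{"grip": 1,"x": -0.294,"y": 0.014,"z": 0,"ax": 0,"ay": 0,"az": 1},{"grip": 1,"x": -0.294,"y": 0.014,"z": 0.12,"ax": 0,"ay": 0,"az": 1},{"grip": 1,"x": -0.294,"y": 0.014,"z": 0.12,"ax": 0,"ay": 0,"az": 1},{"grip": 1,"x": -0.294,"y": 0.014,"z": 0.12,"ax": 0,"ay": 0,"az": 1},{"grip": 1,"x": -0.294,"y": 0.014,"z": 0.12,"ax": 0,"ay": 0,"az": 1},{"grip": 1,"x": -0.294,"y": 0.014,"z": 0.12,"ax": 0,"ay": 0,"az": 1}])

```text
time: 24.5
tool_pos: [0.5337, -0.0832, 0.1422]
tcp_rot: [2.906, 1.188, 0.004]
wrist_force: [0.3, 0.5, -0.9]
width: 0.595
grip_force: 42.7
```

```bash
python3 ch.py .5323,-.0835,.073,-46.5
```

```text
t 24.5 pos [ 0.5337 -0.0832  0.1422] phi -45.5 w 0.595 F [ 0.3  0.5 -0.9]
.5323,-.0835,.073,-46.5 xyz [-0.002 -0.002  0.138] az 0.033 rows>= 2
```

Call:
step_arm(series=[{"grip": 1,"x": -0.002,"y": -0.001,"z": 0.08,"ax": 0,"ay": 0,"az": 0.033},{"grip": 1,"x": -0.002,"y": -0.001,"z": 0.1,"ax": 0,"ay": 0,"az": 0.033},{"grip": 1,"x": -0.002,"y": -0.001,"z": 0.12,"ax": 0,"ay": 0,"az": 0.033},{"grip": 1,"x": -0.002,"y": -0.001,"z": 0.13,"ax": 0,"ay": 0,"az": 0.033},{"grip": 1,"x": -0.002,"y": -0.001,"z": 0.137,"ax": 0,"ay": 0,"az": 0.033},{"grip": 1,"x": -0.002,"y": -0.001,"z": 0.137,"ax": 0,"ay": 0,"az": 0.033},{"grip": 1,"x": -0.002,"y": -0.001,"z": 0.137,"ax": 0,"ay": 0,"az": 0.033},{"grip": 1,"x": -0.002,"y": -0.001,"z": 0.137,"ax": 0,"ay": 0,"az": 0.033}])

```text
time: 25.3
tool_pos: [0.5328, -0.0842, 0.0733]
tcp_rot: [2.917, 1.161, 0.005]
wrist_force: [2.0, 0.0, 3.7]
width: 0.593
grip_force: 43.1
```

```bash
python3 ch.py .5323,-.0835,.0722,-46.5; python3 -c "
from vis import *
C=cams('5'); s=C['scene']['img'][190:290,240:360]
cv2.imwrite('pics/c5.png',cv2.resize(s,(600,500),interpolation=2)[:,:,::-1])"
```

```text
t 25.3 pos [ 0.5328 -0.0842  0.0733] phi -46.6 w 0.593 F [2.  0.  3.7]
.5323,-.0835,.0722,-46.5 xyz [ 0.    -0.002  0.002] az -0.003 rows>= 1
```

View pics/c5.png

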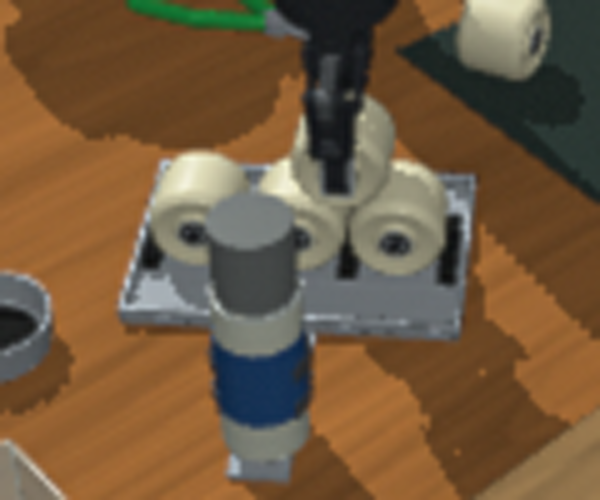

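The fourth wheel rests in the saddle between the middle and right wheels, at (345,150) in the crop, with light contact force. I'll release it and go to the last wheel.

Call:
step_arm(series=[{"grip": -1,"x": 0,"y": 0,"z": 0,"ax": 0,"ay": 0,"az": 0},{"grip": -1,"x": 0,"y": 0,"z": 0,"ax": 0,"ay": 0,"az": 0},{"grip": -1,"x": 0,"y": 0,"z": 0,"ax": 0,"ay": 0,"az": 0},{"grip": -1,"x": 0,"y": 0,"z": 0,"ax": 0,"ay": 0,"az": 0},{"grip": -1,"x": 0,"y": 0,"z": 0,"ax": 0,"ay": 0,"az": 0},{"grip": -1,"x": 0,"y": 0,"z": -0.1,"ax": 0,"ay": 0,"az": 0},{"grip": -1,"x": 0,"y": 0,"z": -0.25,"ax": 0,"ay": 0,"az": 0},{"grip": -1,"x": 0,"y": 0,"z": -0.25,"ax": 0,"ay": 0,"az": 0},{"grip": -1,"x": 0,"y": 0,"z": -0.25,"ax": 0,"ay": 0,"az": 0},{"grip": -1,"x": 0,"y": 0,"z": -0.25,"ax": 0,"ay": 0,"az": 0}])

```text
time: 26.4
tool_pos: [0.5311, -0.0838, 0.1972]
tcp_rot: [2.918, 1.162, 0.002]
wrist_force: [0.1, 0.4, -0.2]
width: 0.998
grip_force: 0.0
```

```bash
python3 ch.py .5,0,.198,-16.6 .4479,.1316,.198,13.4 .4479,.1316,.16,25.2
```

```text
t 26.4 pos [ 0.5311 -0.0838  0.1972] phi -46.6 w 0.998 F [ 0.1  0.4 -0.2]
.5,0,.198,-16.6 xyz [ 0.07  -0.165 -0.002] az -1.0 rows>= 4
.4479,.1316,.198,13.4 xyz [ 0.222 -0.175  0.   ] az -1.0 rows>= 4
.4479,.1316,.16,25.2 xyz [0.    0.    0.076] az -0.393 rows>= 2
```

Call:
step_arm(series=[{"grip": -1,"x": 0.07,"y": -0.165,"z": 0,"ax": 0,"ay": 0,"az": -1},{"grip": -1,"x": 0.07,"y": -0.165,"z": 0,"ax": 0,"ay": 0,"az": -1},{"grip": -1,"x": 0.07,"y": -0.165,"z": 0,"ax": 0,"ay": 0,"az": -1},{"grip": -1,"x": 0.07,"y": -0.165,"z": 0,"ax": 0,"ay": 0,"az": -1},{"grip": -1,"x": 0.07,"y": -0.165,"z": 0,"ax": 0,"ay": 0,"az": -1},{"grip": -1,"x": 0.07,"y": -0.165,"z": 0,"ax": 0,"ay": 0,"az": -1}])

```text
time: 27.0
tool_pos: [0.4985, 0.0002, 0.1949]
tcp_rot: [-2.519, -1.874, 0.004]
wrist_force: [0.4, -0.1, -0.1]
width: 0.999
grip_force: 0.0
```

Call:
step_arm(series=[{"grip": -1,"x": 0.222,"y": -0.175,"z": 0,"ax": 0,"ay": 0,"az": -1},{"grip": -1,"x": 0.222,"y": -0.175,"z": 0,"ax": 0,"ay": 0,"az": -1},{"grip": -1,"x": 0.222,"y": -0.175,"z": 0,"ax": 0,"ay": 0,"az": -1},{"grip": -1,"x": 0.222,"y": -0.175,"z": 0,"ax": 0,"ay": 0,"az": -1},{"grip": -1,"x": 0.222,"y": -0.175,"z": 0,"ax": 0,"ay": 0,"az": -1},{"grip": -1,"x": 0.222,"y": -0.175,"z": 0,"ax": 0,"ay": 0,"az": -1}])

```text
time: 27.6
tool_pos: [0.4474, 0.1312, 0.1962]
tcp_rot: [-1.95, -2.462, 0.001]
wrist_force: [0.1, -0.3, 0.0]
width: 1.0
grip_force: 0.0
```

Call:
step_arm(series=[{"grip": -1,"x": 0,"y": 0,"z": 0.076,"ax": 0,"ay": 0,"az": -0.393},{"grip": -1,"x": 0,"y": 0,"z": 0.076,"ax": 0,"ay": 0,"az": -0.393},{"grip": -1,"x": 0,"y": 0,"z": 0.076,"ax": 0,"ay": 0,"az": -0.393},{"grip": -1,"x": 0,"y": 0,"z": 0.076,"ax": 0,"ay": 0,"az": -0.393},{"grip": -1,"x": 0,"y": 0,"z": 0.076,"ax": 0,"ay": 0,"az": -0.393}])

```text
time: 28.1
tool_pos: [0.4485, 0.1312, 0.1595]
tcp_rot: [1.687, 2.649, 0.002]
wrist_force: [0.3, 0.5, -0.2]
width: 0.998
grip_force: 0.0
```

```bash
python3 ch.py .4479,.1316,.013,25.2 .4479,.1316,.2,25.2 .4479,.06,.2,-4.8 .4479,-.04,.2,-34.8 .4863,-.1272,.2,-46.5 .4863,-.1272,.14,-46.5
python3 -c "
from vis import *
C=cams('6'); s=C['scene']['img'][180:290,240:370]
cv2.imwrite('pics/c6.png',np.hstack([cv2.resize(s,(400,338),interpolation=2),cv2.resize(C['top']['img'][140:260,290:430],(400,338),interpolation=2)])[:,:,::-1])"
```

```text
t 28.1 pos [0.4485 0.1312 0.1595] phi 25.0 w 0.998 F [ 0.3  0.5 -0.2]
.4479,.1316,.013,25.2 xyz [ 0.001 -0.001  0.293] az -0.006 rows>= 3
.4479,.1316,.2,25.2 xyz [ 0.     0.    -0.374] az 0.0 rows>= 4
.4479,.06,.2,-4.8 xyz [-0.13  -0.061  0.   ] az 1.0 rows>= 4
.4479,-.04,.2,-34.8 xyz [-0.199  0.017  0.   ] az 1.0 rows>= 4
.4863,-.1272,.2,-46.5 xyz [-0.099  0.163  0.   ] az 0.39 rows>= 2
.4863,-.1272,.14,-46.5 xyz [0.   0.   0.12] az 0.0 rows>= 2
```

View pics/c6.png

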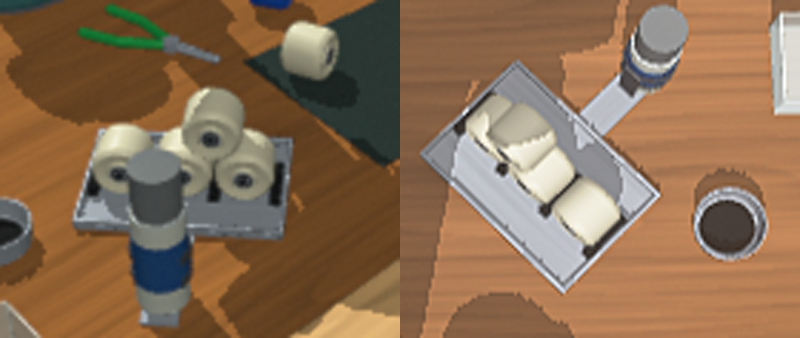

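The fourth wheel is saddled, at (213,125) in the left half. The last wheel goes at y = -32.

Call:
step_arm(series=[{"grip": -1,"x": 0.001,"y": 0,"z": 0.293,"ax": 0,"ay": 0,"az": 0},{"grip": -1,"x": 0.001,"y": 0,"z": 0.293,"ax": 0,"ay": 0,"az": 0},{"grip": -1,"x": 0.001,"y": 0,"z": 0.293,"ax": 0,"ay": 0,"az": 0},{"grip": -1,"x": 0.001,"y": 0,"z": 0.293,"ax": 0,"ay": 0,"az": 0},{"grip": -1,"x": 0.001,"y": 0,"z": 0.293,"ax": 0,"ay": 0,"az": 0},{"grip": 1,"x": 0.001,"y": 0,"z": 0.293,"ax": 0,"ay": 0,"az": 0},{"grip": 1,"x": 0.001,"y": 0,"z": 0.293,"ax": 0,"ay": 0,"az": 0},{"grip": 1,"x": 0.001,"y": 0,"z": 0.293,"ax": 0,"ay": 0,"az": 0},{"grip": 1,"x": 0.001,"y": 0,"z": 0.293,"ax": 0,"ay": 0,"az": 0},{"grip": 1,"x": 0.001,"y": 0,"z": 0.293,"ax": 0,"ay": 0,"az": 0}])

```text
time: 29.2
tool_pos: [0.4501, 0.1328, 0.0153]
tcp_rot: [1.681, 2.649, 0.007]
wrist_force: [-1.9, -0.3, 6.6]
width: 0.597
grip_force: 40.2
```

Call:
step_arm(series=[{"grip": 1,"x": 0,"y": 0,"z": -0.374,"ax": 0,"ay": 0,"az": 0},{"grip": 1,"x": 0,"y": 0,"z": -0.374,"ax": 0,"ay": 0,"az": 0},{"grip": 1,"x": 0,"y": 0,"z": -0.374,"ax": 0,"ay": 0,"az": 0},{"grip": 1,"x": 0,"y": 0,"z": -0.374,"ax": 0,"ay": 0,"az": 0},{"grip": 1,"x": -0.13,"y": -0.061,"z": -0.374,"ax": 0,"ay": 0,"az": 1},{"grip": 1,"x": -0.13,"y": -0.061,"z": -0.374,"ax": 0,"ay": 0,"az": 1},{"grip": 1,"x": -0.13,"y": -0.061,"z": -0.374,"ax": 0,"ay": 0,"az": 1},{"grip": 1,"x": -0.13,"y": -0.061,"z": -0.374,"ax": 0,"ay": 0,"az": 1},{"grip": 1,"x": -0.13,"y": -0.061,"z": -0.374,"ax": 0,"ay": 0,"az": 1},{"grip": 1,"x": -0.13,"y": -0.061,"z": -0.374,"ax": 0,"ay": 0,"az": 1}])

```text
time: 30.2
tool_pos: [0.4475, 0.0602, 0.2]
tcp_rot: [2.31, 2.128, 0.002]
wrist_force: [-0.2, -0.6, -2.5]
width: 0.597
grip_force: 42.8
```

Call:
step_arm(series=[{"grip": 1,"x": -0.199,"y": 0.017,"z": 0,"ax": 0,"ay": 0,"az": 1},{"grip": 1,"x": -0.199,"y": 0.017,"z": 0,"ax": 0,"ay": 0,"az": 1},{"grip": 1,"x": -0.199,"y": 0.017,"z": 0,"ax": 0,"ay": 0,"az": 1},{"grip": 1,"x": -0.199,"y": 0.017,"z": 0,"ax": 0,"ay": 0,"az": 1},{"grip": 1,"x": -0.199,"y": 0.017,"z": 0,"ax": 0,"ay": 0,"az": 1},{"grip": 1,"x": -0.199,"y": 0.017,"z": 0,"ax": 0,"ay": 0,"az": 1}])

```text
time: 30.8
tool_pos: [0.4475, -0.0395, 0.1994]
tcp_rot: [2.782, 1.46, 0.0]
wrist_force: [0.0, -0.5, -2.5]
width: 0.596
grip_force: 42.8
```

Call:
step_arm(series=[{"grip": 1,"x": -0.099,"y": 0.163,"z": 0,"ax": 0,"ay": 0,"az": 0.39},{"grip": 1,"x": -0.099,"y": 0.163,"z": 0,"ax": 0,"ay": 0,"az": 0.39},{"grip": 1,"x": -0.099,"y": 0.163,"z": 0,"ax": 0,"ay": 0,"az": 0.39},{"grip": 1,"x": -0.099,"y": 0.163,"z": 0.08,"ax": 0,"ay": 0,"az": 0.39},{"grip": 1,"x": -0.099,"y": 0.163,"z": 0.08,"ax": 0,"ay": 0,"az": 0.39},{"grip": 1,"x": -0.099,"y": 0.163,"z": 0.08,"ax": 0,"ay": 0,"az": 0.39},{"grip": 1,"x": -0.099,"y": 0.163,"z": 0.08,"ax": 0,"ay": 0,"az": 0.39}])

```text
time: 31.5
tool_pos: [0.4869, -0.1264, 0.1606]
tcp_rot: [2.916, 1.166, 0.002]
wrist_force: [0.2, 0.1, -0.6]
width: 0.597
grip_force: 42.9
```

```bash
python3 ch.py .4860,-.1274,.074,-46.5
```

```text
t 31.5 pos [ 0.4869 -0.1264  0.1606] phi -46.4 w 0.597 F [ 0.2  0.1 -0.6]
.4860,-.1274,.074,-46.5 xyz [-0.003  0.     0.173] az 0.003 rows>= 2
```

Call:
step_arm(series=[{"grip": 1,"x": -0.002,"y": 0,"z": 0.1,"ax": 0,"ay": 0,"az": 0.003},{"grip": 1,"x": -0.002,"y": 0,"z": 0.13,"ax": 0,"ay": 0,"az": 0.003},{"grip": 1,"x": -0.002,"y": 0,"z": 0.15,"ax": 0,"ay": 0,"az": 0.003},{"grip": 1,"x": -0.002,"y": 0,"z": 0.165,"ax": 0,"ay": 0,"az": 0.003},{"grip": 1,"x": -0.002,"y": 0,"z": 0.176,"ax": 0,"ay": 0,"az": 0.003},{"grip": 1,"x": -0.002,"y": 0,"z": 0.176,"ax": 0,"ay": 0,"az": 0.003},{"grip": 1,"x": -0.002,"y": 0,"z": 0.176,"ax": 0,"ay": 0,"az": 0.003},{"grip": 1,"x": -0.002,"y": 0,"z": 0.176,"ax": 0,"ay": 0,"az": 0.003}])

```text
time: 32.3
tool_pos: [0.4862, -0.1277, 0.0721]
tcp_rot: [2.918, 1.161, 0.002]
wrist_force: [0.5, 0.5, -1.6]
width: 0.594
grip_force: 43.0
```

```bash
python3 ch.py .4860,-.1274,.0703,-46.5
```

```text
t 32.3 pos [ 0.4862 -0.1277  0.0721] phi -46.6 w 0.594 F [ 0.5  0.5 -1.6]
.4860,-.1274,.0703,-46.5 xyz [ 0.    -0.001  0.004] az -0.003 rows>= 1
```

Call:
step_arm(series=[{"grip": 1,"x": 0,"y": 0,"z": 0.002,"ax": 0,"ay": 0,"az": 0},{"grip": 1,"x": 0,"y": 0,"z": 0.003,"ax": 0,"ay": 0,"az": 0},{"grip": 1,"x": 0,"y": 0,"z": 0.003,"ax": 0,"ay": 0,"az": 0}])

```text
time: 32.6
tool_pos: [0.4869, -0.1277, 0.071]
tcp_rot: [2.917, 1.161, 0.004]
wrist_force: [0.9, 1.5, 5.3]
width: 0.595
grip_force: 43.4
```

Call:
step_arm(series=[{"grip": -1,"x": 0,"y": 0,"z": 0,"ax": 0,"ay": 0,"az": 0},{"grip": -1,"x": 0,"y": 0,"z": 0,"ax": 0,"ay": 0,"az": 0},{"grip": -1,"x": 0,"y": 0,"z": 0,"ax": 0,"ay": 0,"az": 0},{"grip": -1,"x": 0,"y": 0,"z": 0,"ax": 0,"ay": 0,"az": 0},{"grip": -1,"x": 0,"y": 0,"z": 0,"ax": 0,"ay": 0,"az": 0},{"grip": -1,"x": 0,"y": 0,"z": -0.1,"ax": 0,"ay": 0,"az": 0},{"grip": -1,"x": 0,"y": 0,"z": -0.36,"ax": 0,"ay": 0,"az": 0},{"grip": -1,"x": 0,"y": 0,"z": -0.36,"ax": 0,"ay": 0,"az": 0},{"grip": -1,"x": 0,"y": 0,"z": -0.36,"ax": 0,"ay": 0,"az": 0},{"grip": -1,"x": 0,"y": 0,"z": -0.36,"ax": 0,"ay": 0,"az": 0},{"grip": -1,"x": 0,"y": 0,"z": -0.36,"ax": 0,"ay": 0,"az": 0}])

```text
time: 33.7
tool_pos: [0.4858, -0.1276, 0.2504]
tcp_rot: [2.918, 1.161, 0.002]
wrist_force: [-0.1, 0.0, -0.3]
width: 1.0
grip_force: 0.0
```

```bash
python3 ch.py .6212,-.2253,.25,-46.5 .6212,-.2253,.25,-20 .6212,-.2253,.135,-20
```

```text
t 33.7 pos [ 0.4858 -0.1276  0.2504] phi -46.6 w 1.000 F [-0.1  0.  -0.3]
.6212,-.2253,.25,-46.5 xyz [0.063 0.328 0.001] az -0.003 rows>= 4
.6212,-.2253,.25,-20 xyz [0. 0. 0.] az -0.883 rows>= 4
.6212,-.2253,.135,-20 xyz [0.   0.   0.23] az 0.0 rows>= 3
```

Call:
step_arm(series=[{"grip": -1,"x": 0.063,"y": 0.328,"z": 0,"ax": 0,"ay": 0,"az": 0},{"grip": -1,"x": 0.063,"y": 0.328,"z": 0,"ax": 0,"ay": 0,"az": 0},{"grip": -1,"x": 0.063,"y": 0.328,"z": 0,"ax": 0,"ay": 0,"az": 0},{"grip": -1,"x": 0.063,"y": 0.328,"z": 0,"ax": 0,"ay": 0,"az": 0},{"grip": -1,"x": 0.063,"y": 0.328,"z": 0,"ax": 0,"ay": 0,"az": 0},{"grip": -1,"x": 0.063,"y": 0.328,"z": 0,"ax": 0,"ay": 0,"az": 0},{"grip": -1,"x": 0.063,"y": 0.328,"z": 0,"ax": 0,"ay": 0,"az": 0}])

```text
time: 34.4
tool_pos: [0.6196, -0.224, 0.2482]
tcp_rot: [-2.917, -1.161, 0.003]
wrist_force: [0.0, -0.1, 0.2]
width: 1.003
grip_force: 0.0
```

```bash
python3 ch.py .6210,-.2252,.142,-46.5; python3 - <<'E'
from vis import *
C=cams('7')
s=C['scene']['img'][170:290,240:370]
cv2.imwrite('pics/c7.png',np.hstack([cv2.resize(s,(433,400),interpolation=2),cv2.resize(C['top']['img'][130:250,300:420],(360,400),interpolation=2)])[:,:,::-1])
E
```

```text
t 34.4 pos [ 0.6196 -0.224   0.2482] phi -46.6 w 1.003 F [ 0.  -0.1  0.2]
.6210,-.2252,.142,-46.5 xyz [0.    0.004 0.212] az -0.003 rows>= 3
```

View pics/c7.png

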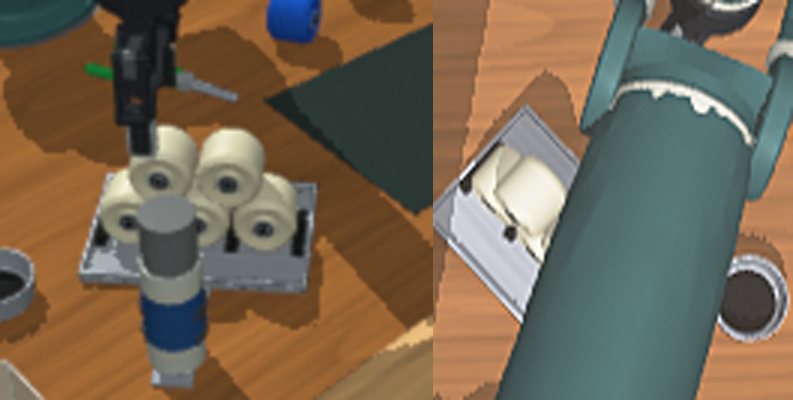

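All five wheels are stacked 3 + 2, with the top two at (162,165) and (230,170) in the left half. Next is the cap.

Call:
step_arm(series=[{"grip": -1,"x": 0,"y": 0.002,"z": 0.1,"ax": 0,"ay": 0,"az": 0},{"grip": -1,"x": 0,"y": 0.002,"z": 0.18,"ax": 0,"ay": 0,"az": 0},{"grip": -1,"x": 0,"y": 0.002,"z": 0.212,"ax": 0,"ay": 0,"az": 0},{"grip": -1,"x": 0,"y": 0.002,"z": 0.212,"ax": 0,"ay": 0,"az": 0},{"grip": -1,"x": 0,"y": 0.002,"z": 0.212,"ax": 0,"ay": 0,"az": 0},{"grip": 1,"x": 0,"y": 0.002,"z": 0.212,"ax": 0,"ay": 0,"az": 0},{"grip": 1,"x": 0,"y": 0.002,"z": 0.212,"ax": 0,"ay": 0,"az": 0},{"grip": 1,"x": 0,"y": 0.002,"z": 0.212,"ax": 0,"ay": 0,"az": 0},{"grip": 1,"x": 0,"y": 0.002,"z": 0.212,"ax": 0,"ay": 0,"az": 0},{"grip": 1,"x": 0,"y": 0.002,"z": 0.212,"ax": 0,"ay": 0,"az": 0},{"grip": 1,"x": 0,"y": 0.002,"z": 0.212,"ax": 0,"ay": 0,"az": 0}], force=25)

```text
time: 35.6
tool_pos: [0.6231, -0.2263, 0.1462]
tcp_rot: [2.917, 1.161, 0.004]
wrist_force: [-0.6, 0.1, 5.5]
width: 0.561
grip_force: 26.0
```

```bash
python3 ch.py .6210,-.2252,.142,-46.5; python3 - <<'E'
from vis import *
C=cams('8')
# cup rim from dark interior + rim, top view
h=cv2.cvtColor(C['top']['img'],cv2.COLOR_RGB2HSV); m=(h[...,1]<60).astype(np.uint8); m[:195]=0;m[245:]=0;m[:,:380]=0;m[:,430:]=0
k,l,st,ct=cv2.connectedComponentsWithStats(m); i=1+st[1:,4].argmax(); print(st[i],ct[i])
m2=(h[...,2]<95).astype(np.uint8)
print(h[219,386:428].tolist())
E
```

```text
t 35.6 pos [ 0.6231 -0.2263  0.1462] phi -46.6 w 0.561 F [-0.6  0.1  5.5]
.6210,-.2252,.142,-46.5 xyz [-0.002 -0.004  0.008] az -0.003 rows>= 1
[380 195  39  50 757] [400.08322325 218.5323646 ]
[[91, 63, 101], [91, 62, 99], [90, 58, 97], [89, 56, 95], [89, 60, 93], [90, 50, 91], [88, 53, 86], [86, 56, 78], [114, 10, 132], [11, 46, 61], [11, 32, 64], [11, 30, 68], [15, 30, 69], [11, 30, 68], [11, 30, 68], [15, 30, 67], [10, 34, 67], [10, 34, 68], [10, 34, 68], [13, 34, 68], [15, 30, 67], [10, 33, 69], [13, 34, 68], [13, 34, 68], [11, 40, 71], [12, 37, 69], [15, 46, 66], [12, 61, 54], [108, 14, 187], [113, 12, 167], [135, 10, 107], [115, 19, 79], [10, 38, 217], [13, 151, 206], [13, 140, 204], [13, 136, 204], [13, 136, 204], [13, 136, 204], [13, 136, 203], [13, 136, 203], [13, 135, 204], [13, 135, 202]]
```

Call:
step_arm(series=[{"grip": 1,"x": 0,"y": 0,"z": -0.03,"ax": 0,"ay": 0,"az": 0},{"grip": 1,"x": 0,"y": 0,"z": -0.1,"ax": 0,"ay": 0,"az": 0},{"grip": 1,"x": 0,"y": 0,"z": -0.21,"ax": 0,"ay": 0,"az": 0},{"grip": 1,"x": 0,"y": 0,"z": -0.21,"ax": 0,"ay": 0,"az": 0},{"grip": 1,"x": 0,"y": 0,"z": -0.21,"ax": 0,"ay": 0,"az": 0},{"grip": 1,"x": 0,"y": 0,"z": -0.21,"ax": 0,"ay": 0,"az": 0},{"grip": 1,"x": 0,"y": 0,"z": -0.21,"ax": 0,"ay": 0,"az": 0}])

```text
time: 36.4
tool_pos: [0.6205, -0.2252, 0.2464]
tcp_rot: [-2.916, -1.161, 0.004]
wrist_force: [-0.7, -0.1, -0.6]
width: 0.56
grip_force: 25.9
```

```bash
cat > cup.py <<'E'
from vis import *
def cupmask(c):
    h=cv2.cvtColor(c["img"],cv2.COLOR_RGB2HSV); m=((h[...,1]<95)&((h[...,0]<78)|(h[...,1]<40))).astype(np.uint8)
    k=cv2.findContours(m,cv2.RETR_EXTERNAL,cv2.CHAIN_APPROX_NONE)[0]
    return cv2.drawContours(np.zeros_like(m),k,-1,1,-1)
def cup(C,p0,names=("top","scene")):
    M={k:cupmask(C[k]) for k in C}
    return fit(C,M,lambda p:upright(p,0,.026,.039),[p0],names=names)
if __name__=="__main__":
    import sys
    C=cams(sys.argv[1]); p0=[.4463,-.3039]
    for nm in (("top",),("scene",),("top","scene")): print(nm,cup(C,p0,nm))
E
python3 cup.py 9; python3 ch.py .6210,-.2252,.25,-46.5
python3 -c "
import cv2,numpy as np
s=cv2.imread('pics/scene9.png')[180:300,210:340];t=cv2.imread('pics/top9.png')[130:250,300:430]
cv2.imwrite('pics/c9.png',np.hstack([cv2.resize(s,(400,369)),cv2.resize(t,(400,369))]))"
```

```text
('top',) (array([ 0.44785438, -0.30654961]), np.float64(0.851066132698344))
('scene',) (array([ 0.44559721, -0.30194697]), np.float64(0.9242386729388462))
('top', 'scene') (array([ 0.44733922, -0.30405117]), np.float64(0.8710196159876058))
t 36.5 pos [ 0.6206 -0.2253  0.2464] phi -46.6 w 0.561 F [ 0.1 -0.2 -0.2]
.6210,-.2252,.25,-46.5 xyz [ 0.001  0.    -0.007] az -0.003 rows>= 1
```

View pics/c9.png

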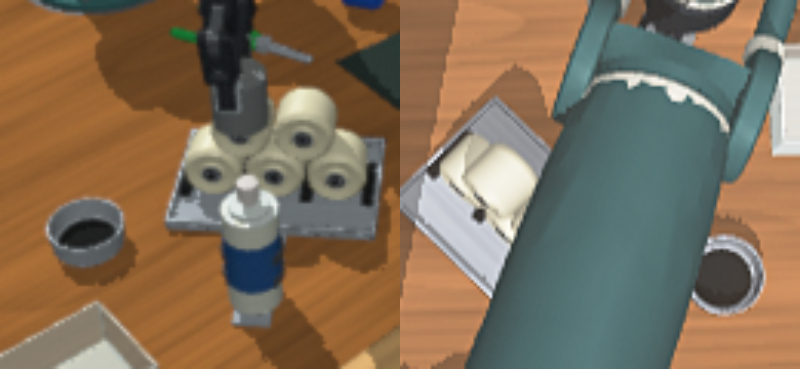

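The cap is off and held at (240,100) in the left half, and the bare nozzle shows at (247,190). The cup is unmoved at about (0.446, -0.304).

```bash
python3 ch.py .4463,-.3037,.2464,-46.5 .4463,-.3037,.08,-46.5
```

```text
t 36.5 pos [ 0.6206 -0.2253  0.2464] phi -46.6 w 0.561 F [ 0.1 -0.2 -0.2]
.4463,-.3037,.2464,-46.5 xyz [-0.361 -0.126  0.   ] az -0.003 rows>= 4
.4463,-.3037,.08,-46.5 xyz [0.    0.    0.333] az 0.0 rows>= 4
```

Call:
step_arm(series=[{"grip": 1,"x": -0.361,"y": -0.126,"z": 0,"ax": 0,"ay": 0,"az": 0},{"grip": 1,"x": -0.361,"y": -0.126,"z": 0,"ax": 0,"ay": 0,"az": 0},{"grip": 1,"x": -0.361,"y": -0.126,"z": 0,"ax": 0,"ay": 0,"az": 0},{"grip": 1,"x": -0.361,"y": -0.126,"z": 0,"ax": 0,"ay": 0,"az": 0},{"grip": 1,"x": -0.361,"y": -0.126,"z": 0,"ax": 0,"ay": 0,"az": 0},{"grip": 1,"x": -0.361,"y": -0.126,"z": 0.333,"ax": 0,"ay": 0,"az": 0},{"grip": 1,"x": -0.361,"y": -0.126,"z": 0.333,"ax": 0,"ay": 0,"az": 0},{"grip": 1,"x": -0.361,"y": -0.126,"z": 0.333,"ax": 0,"ay": 0,"az": 0},{"grip": 1,"x": -0.361,"y": -0.126,"z": 0.333,"ax": 0,"ay": 0,"az": 0},{"grip": 1,"x": -0.361,"y": -0.126,"z": 0.333,"ax": 0,"ay": 0,"az": 0},{"grip": 1,"x": -0.361,"y": -0.126,"z": 0.333,"ax": 0,"ay": 0,"az": 0}])

```text
time: 37.6
tool_pos: [0.4478, -0.3038, 0.082]
tcp_rot: [-2.918, -1.162, 0.0]
wrist_force: [-0.1, 0.1, 0.5]
width: 0.558
grip_force: 26.1
```

```bash
python3 ch.py .4463,-.3037,.0335,-46.5;python3 cup.py 10; python3 -c "
import cv2,numpy as np
s=cv2.imread('pics/scene10.png')[190:290,200:330]
cv2.imwrite('pics/c10.png',cv2.resize(s,(650,500)))"
```

```text
t 37.6 pos [ 0.4478 -0.3038  0.082 ] phi -46.6 w 0.558 F [-0.1  0.1  0.5]
.4463,-.3037,.0335,-46.5 xyz [-0.002 -0.002  0.097] az -0.002 rows>= 1
('top',) (array([ 0.48185016, -0.35605347]), np.float64(0.5892948717948718))
('scene',) (array([ 0.44439253, -0.3021583 ]), np.float64(0.6653601602647853))
('top', 'scene') (array([ 0.44525645, -0.30266341]), np.float64(0.38657991285741633))
```

View pics/c10.png

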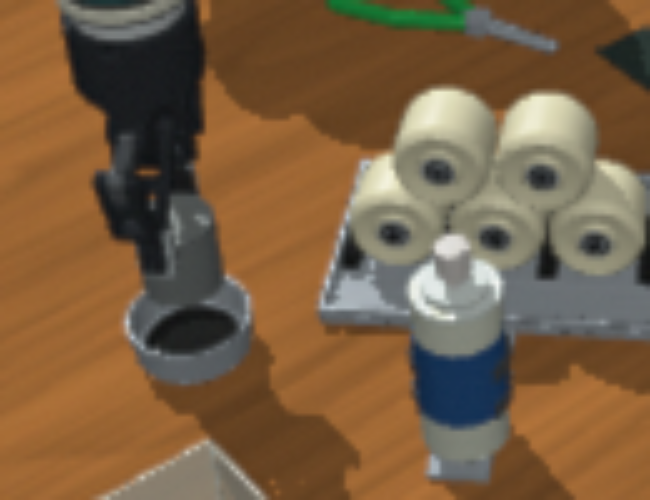

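The cap hangs over the cup at (180,250), lined up. I have one picture view left, so from here on I'll check by numbers.

Call:
step_arm(series=[{"grip": 1,"x": -0.002,"y": 0,"z": 0.05,"ax": 0,"ay": 0,"az": 0},{"grip": 1,"x": -0.002,"y": 0,"z": 0.08,"ax": 0,"ay": 0,"az": 0},{"grip": 1,"x": -0.002,"y": 0,"z": 0.09,"ax": 0,"ay": 0,"az": 0},{"grip": 1,"x": -0.002,"y": 0,"z": 0.097,"ax": 0,"ay": 0,"az": 0},{"grip": 1,"x": -0.002,"y": 0,"z": 0.099,"ax": 0,"ay": 0,"az": 0},{"grip": 1,"x": -0.002,"y": 0,"z": 0.099,"ax": 0,"ay": 0,"az": 0}])

```text
time: 38.3
tool_pos: [0.447, -0.305, 0.0332]
tcp_rot: [2.918, 1.161, 0.001]
wrist_force: [0.4, -1.4, 0.3]
width: 0.56
grip_force: 26.1
```

```bash
python3 ch.py .4463,-.3037,.0322,-46.5
```

```text
t 38.3 pos [ 0.447  -0.305   0.0332] phi -46.6 w 0.560 F [ 0.4 -1.4  0.3]
.4463,-.3037,.0322,-46.5 xyz [ 0.001 -0.003  0.002] az -0.003 rows>= 1
```

Call:
step_arm(series=[{"grip": 1,"x": 0,"y": 0,"z": 0.003,"ax": 0,"ay": 0,"az": 0},{"grip": 1,"x": 0,"y": 0,"z": 0.003,"ax": 0,"ay": 0,"az": 0}])

```text
time: 38.5
tool_pos: [0.4473, -0.3052, 0.0322]
tcp_rot: [2.918, 1.161, 0.001]
wrist_force: [0.4, 0.2, 3.9]
width: 0.559
grip_force: 26.4
```

Call:
step_arm(series=[{"grip": -1,"x": 0,"y": 0,"z": 0,"ax": 0,"ay": 0,"az": 0},{"grip": -1,"x": 0,"y": 0,"z": 0,"ax": 0,"ay": 0,"az": 0},{"grip": -1,"x": 0,"y": 0,"z": 0,"ax": 0,"ay": 0,"az": 0},{"grip": -1,"x": 0,"y": 0,"z": 0,"ax": 0,"ay": 0,"az": 0},{"grip": -1,"x": 0,"y": 0,"z": 0,"ax": 0,"ay": 0,"az": 0},{"grip": -1,"x": 0,"y": 0,"z": -0.06,"ax": 0,"ay": 0,"az": 0},{"grip": -1,"x": 0,"y": 0,"z": -0.15,"ax": 0,"ay": 0,"az": 0},{"grip": -1,"x": 0,"y": 0,"z": -0.4,"ax": 0,"ay": 0,"az": 0},{"grip": -1,"x": 0,"y": 0,"z": -0.4,"ax": 0,"ay": 0,"az": 0},{"grip": -1,"x": 0,"y": 0,"z": -0.4,"ax": 0,"ay": 0,"az": 0},{"grip": -1,"x": 0,"y": 0,"z": -0.4,"ax": 0,"ay": 0,"az": 0}])

```text
time: 39.6
tool_pos: [0.4493, -0.3067, 0.2373]
tcp_rot: [2.91, 1.158, 0.009]
wrist_force: [0.4, -0.5, 0.9]
width: 0.998
grip_force: 0.0
```

```bash
python3 ch.py .6216,-.2256,.225,-46.5 .6216,-.2256,.155,-46.5
```

```text
t 39.6 pos [ 0.4493 -0.3067  0.2373] phi -46.6 w 0.998 F [ 0.4 -0.5  0.9]
.6216,-.2256,.225,-46.5 xyz [0.362 0.119 0.025] az -0.003 rows>= 4
.6216,-.2256,.155,-46.5 xyz [0.   0.   0.14] az 0.0 rows>= 2
```

Call:
step_arm(series=[{"grip": 1,"x": 0.365,"y": 0.122,"z": 0.01,"ax": 0,"ay": 0,"az": 0},{"grip": 1,"x": 0.365,"y": 0.122,"z": 0.01,"ax": 0,"ay": 0,"az": 0},{"grip": 1,"x": 0.365,"y": 0.122,"z": 0.01,"ax": 0,"ay": 0,"az": 0},{"grip": 1,"x": 0.365,"y": 0.122,"z": 0.01,"ax": 0,"ay": 0,"az": 0},{"grip": 1,"x": 0.365,"y": 0.122,"z": 0.01,"ax": 0,"ay": 0,"az": 0},{"grip": 1,"x": 0.365,"y": 0.122,"z": 0.01,"ax": 0,"ay": 0,"az": 0},{"grip": 1,"x": 0.365,"y": 0.122,"z": 0.01,"ax": 0,"ay": 0,"az": 0},{"grip": 1,"x": 0.365,"y": 0.122,"z": 0.01,"ax": 0,"ay": 0,"az": 0},{"grip": 1,"x": 0.365,"y": 0.122,"z": 0.01,"ax": 0,"ay": 0,"az": 0}])

```text
time: 40.5
tool_pos: [0.6201, -0.2244, 0.2264]
tcp_rot: [2.92, 1.16, 0.0]
wrist_force: [1.1, -0.1, 0.3]
width: -0.001
grip_force: 0.0
```

```bash
cat > capcup.py <<'E'
import sys; from vis import *
C=cams(sys.argv[1]); c=C["scene"]; a=cv2.imread("pics/scene9.png").astype(int); b=c["img"][:,:,::-1].astype(int)
d=(np.abs(a-b).max(2)>18).astype(np.uint8); d[:, 280:]=0; d=cv2.morphologyEx(d,cv2.MORPH_CLOSE,np.ones((3,3)))
for p0 in ([.447,-.305],):
    p,s=fit(C,{"scene":d},lambda p:upright(p,.004,.054,.0245),[p0],names=("scene",)); print("cap",p,s,"iou at cup",iou(c,d,upright([.447,-.305],.004,.054,.0245)))
top=proj(c,upright([.447,-.305],.054,.054,.0245)); print("pred bbox",proj(c,upright(p,.004,.054,.0245)).min(0),proj(c,upright(p,.004,.054,.0245)).max(0))
ys,xs=np.nonzero(d[200:280,215:280]); print("diff bbox",xs.min()+215,ys.min()+200,xs.max()+215,ys.max()+200)
E
python3 capcup.py 11; python3 cup.py 12; python3 ch.py .6216,-.2256,.155,-46.5 .6216,-.2256,.133,-46.5
```

```text
cap [ 0.44465767 -0.30189952] 0.8799563477628228 iou at cup 0.8386468296138859
pred bbox [227.6388338  239.36698229] [245.78163965 262.11011747]
diff bbox 228 200 279 275
('top',) (array([ 0.44797114, -0.30662412]), np.float64(0.8744331677823364))
('scene',) (array([ 0.4426389 , -0.30113626]), np.float64(0.8877964141122036))
('top', 'scene') (array([ 0.44666404, -0.30356566]), np.float64(0.8498016729210155))
t 40.7 pos [ 0.6207 -0.224   0.2266] phi -46.6 w 0.000 F [ 0.3  0.1 -0.4]
.6216,-.2256,.155,-46.5 xyz [-0.001  0.004  0.143] az -0.005 rows>= 2
.6216,-.2256,.133,-46.5 xyz [0.    0.    0.044] az 0.0 rows>= 1
```

The cap stands upright in the cup (silhouette overlap 0.88). Now I'll hover over the nozzle and press.

Call:
step_arm(series=[{"grip": 1,"x": 0,"y": 0.003,"z": 0.1,"ax": 0,"ay": 0,"az": 0},{"grip": 1,"x": 0,"y": 0.003,"z": 0.14,"ax": 0,"ay": 0,"az": 0},{"grip": 1,"x": 0,"y": 0.003,"z": 0.14,"ax": 0,"ay": 0,"az": 0},{"grip": 1,"x": 0,"y": 0.003,"z": 0.14,"ax": 0,"ay": 0,"az": 0},{"grip": 1,"x": 0,"y": 0.003,"z": 0.14,"ax": 0,"ay": 0,"az": 0}])

```text
time: 41.2
tool_pos: [0.6235, -0.2253, 0.1586]
tcp_rot: [2.917, 1.161, 0.004]
wrist_force: [-0.2, 0.4, -0.0]
width: -0.001
grip_force: 0.0
```

```bash
python3 ch.py .6216,-.2256,.133,-46.5; python3 - <<'E'
import numpy as np,cv2
from vis import *
C=cams('13'); a=cv2.imread("pics/scene9.png").astype(int); b=C["scene"]["img"][:,:,::-1].astype(int)
print("pyramid change px",(np.abs(a-b).max(2)[225:260,262:280]>40).sum(),(np.abs(a-b).max(2)[205:260,300:335]>40).sum())
E
```

```text
t 41.2 pos [ 0.6235 -0.2253  0.1586] phi -46.6 w -0.001 F [-0.2  0.4 -0. ]
.6216,-.2256,.133,-46.5 xyz [-0.003 -0.002  0.051] az -0.003 rows>= 1
pyramid change px 5 1
```

Call:
step_arm(series=[{"grip": 1,"x": -0.002,"y": 0,"z": 0.05,"ax": 0,"ay": 0,"az": 0},{"grip": 1,"x": -0.002,"y": 0,"z": 0.05,"ax": 0,"ay": 0,"az": 0},{"grip": 1,"x": -0.002,"y": 0,"z": 0.05,"ax": 0,"ay": 0,"az": 0}])

```text
time: 41.6
tool_pos: [0.6273, -0.2273, 0.1436]
tcp_rot: [2.909, 1.158, 0.019]
wrist_force: [-6.1, 3.7, 32.5]
width: -0.001
grip_force: 16.3
```

Call:
step_arm(series=[{"grip": 1,"x": 0,"y": 0,"z": 0,"ax": 0,"ay": 0,"az": 0},{"grip": 1,"x": 0,"y": 0,"z": 0,"ax": 0,"ay": 0,"az": 0},{"grip": 1,"x": 0,"y": 0,"z": 0,"ax": 0,"ay": 0,"az": 0}])

```text
time: 41.9
tool_pos: [0.6273, -0.2273, 0.1436]
tcp_rot: [2.909, 1.158, 0.019]
wrist_force: [-6.9, 3.4, 31.7]
width: 0.0
grip_force: 16.1
```

Call:
step_arm(series=[{"grip": 1,"x": 0,"y": 0,"z": -0.06,"ax": 0,"ay": 0,"az": 0},{"grip": 1,"x": 0,"y": 0,"z": -0.06,"ax": 0,"ay": 0,"az": 0},{"grip": 1,"x": 0,"y": 0,"z": -0.06,"ax": 0,"ay": 0,"az": 0}])

```text
time: 42.2
tool_pos: [0.6228, -0.2259, 0.1639]
tcp_rot: [2.916, 1.161, 0.005]
wrist_force: [-0.1, 0.2, 0.2]
width: 0.0
grip_force: 0.0
```

The nozzle bottomed out: z stayed at 0.1436 with about 32 N for half a second, and it has been let up. I'll rise and re-measure the cap in the cup.

Call:
step_arm(series=[{"grip": -1,"x": 0,"y": 0,"z": -0.15,"ax": 0,"ay": 0,"az": 0},{"grip": -1,"x": 0,"y": 0,"z": -0.15,"ax": 0,"ay": 0,"az": 0},{"grip": -1,"x": 0,"y": 0,"z": -0.15,"ax": 0,"ay": 0,"az": 0},{"grip": -1,"x": 0,"y": 0,"z": -0.15,"ax": 0,"ay": 0,"az": 0},{"grip": -1,"x": 0,"y": 0,"z": -0.15,"ax": 0,"ay": 0,"az": 0}])

```text
time: 42.7
tool_pos: [0.6201, -0.2249, 0.2337]
tcp_rot: [-2.916, -1.161, 0.005]
wrist_force: [-0.6, -0.8, 0.2]
width: 0.845
grip_force: 0.0
```

```bash
python3 capcup.py 14; python3 cup.py 15; python3 ch.py .4470,-.3052,.245,-46.5 .4470,-.3052,.09,-46.5 .4470,-.3052,.0300,-46.5
```

```text
cap [ 0.44465767 -0.30189952] 0.8683157511822481 iou at cup 0.8273113708820404
pred bbox [227.6388338  239.36698229] [245.78163965 262.11011747]
diff bbox 228 200 279 275
('top',) (array([ 0.44785414, -0.306525  ]), np.float64(0.863074588031223))
('scene',) (array([ 0.4426389 , -0.30113626]), np.float64(0.8877964141122036))
('top', 'scene') (array([ 0.44643623, -0.30412705]), np.float64(0.8443350550993352))
t 42.9 pos [ 0.6205 -0.225   0.2342] phi -46.6 w 0.996 F [-0.1  0.6  0.3]
.4470,-.3052,.245,-46.5 xyz [-0.362 -0.122 -0.022] az -0.003 rows>= 4
.4470,-.3052,.09,-46.5 xyz [0.   0.   0.31] az 0.0 rows>= 4
.4470,-.3052,.0300,-46.5 xyz [0.   0.   0.12] az 0.0 rows>= 2
```

Call:
step_arm(series=[{"grip": -1,"x": -0.362,"y": -0.122,"z": 0,"ax": 0,"ay": 0,"az": 0},{"grip": -1,"x": -0.362,"y": -0.122,"z": 0,"ax": 0,"ay": 0,"az": 0},{"grip": -1,"x": -0.362,"y": -0.122,"z": 0,"ax": 0,"ay": 0,"az": 0},{"grip": -1,"x": -0.362,"y": -0.122,"z": 0,"ax": 0,"ay": 0,"az": 0},{"grip": -1,"x": -0.362,"y": -0.122,"z": 0,"ax": 0,"ay": 0,"az": 0},{"grip": -1,"x": -0.362,"y": -0.122,"z": 0.28,"ax": 0,"ay": 0,"az": 0},{"grip": -1,"x": -0.362,"y": -0.122,"z": 0.28,"ax": 0,"ay": 0,"az": 0},{"grip": -1,"x": -0.362,"y": -0.122,"z": 0.28,"ax": 0,"ay": 0,"az": 0},{"grip": -1,"x": -0.362,"y": -0.122,"z": 0.28,"ax": 0,"ay": 0,"az": 0},{"grip": -1,"x": -0.362,"y": -0.122,"z": 0.28,"ax": 0,"ay": 0,"az": 0},{"grip": -1,"x": -0.362,"y": -0.122,"z": 0.28,"ax": 0,"ay": 0,"az": 0}])

```text
time: 44.0
tool_pos: [0.4501, -0.3066, 0.0988]
tcp_rot: [2.915, 1.161, 0.004]
wrist_force: [1.0, 0.1, 0.1]
width: 1.004
grip_force: 0.0
```

```bash
python3 ch.py .4470,-.3052,.0300,-46.5
```

```text
t 44.0 pos [ 0.4501 -0.3066  0.0988] phi -46.6 w 1.004 F [1.  0.1 0.1]
.4470,-.3052,.0300,-46.5 xyz [-0.003 -0.006  0.138] az -0.002 rows>= 2
```

Call:
step_arm(series=[{"grip": -1,"x": -0.003,"y": -0.003,"z": 0.08,"ax": 0,"ay": 0,"az": 0},{"grip": -1,"x": -0.003,"y": -0.003,"z": 0.12,"ax": 0,"ay": 0,"az": 0},{"grip": -1,"x": -0.003,"y": -0.003,"z": 0.136,"ax": 0,"ay": 0,"az": 0},{"grip": -1,"x": -0.003,"y": -0.003,"z": 0.136,"ax": 0,"ay": 0,"az": 0},{"grip": -1,"x": -0.003,"y": -0.003,"z": 0.136,"ax": 0,"ay": 0,"az": 0},{"grip": 1,"x": -0.003,"y": -0.003,"z": 0.136,"ax": 0,"ay": 0,"az": 0},{"grip": 1,"x": -0.003,"y": -0.003,"z": 0.136,"ax": 0,"ay": 0,"az": 0},{"grip": 1,"x": -0.003,"y": -0.003,"z": 0.136,"ax": 0,"ay": 0,"az": 0},{"grip": 1,"x": -0.003,"y": -0.003,"z": 0.136,"ax": 0,"ay": 0,"az": 0},{"grip": 1,"x": -0.003,"y": -0.003,"z": 0.136,"ax": 0,"ay": 0,"az": 0},{"grip": 1,"x": -0.003,"y": -0.003,"z": 0.136,"ax": 0,"ay": 0,"az": 0}], force=25)

```text
time: 45.1
tool_pos: [0.4465, -0.3059, 0.0295]
tcp_rot: [2.918, 1.161, 0.001]
wrist_force: [-0.2, 0.8, 6.3]
width: 0.562
grip_force: 25.4
```

```bash
python3 ch.py .4470,-.3052,.2350,-46.5 .6210,-.2255,.2350,-46.5
```

```text
t 45.1 pos [ 0.4465 -0.3059  0.0295] phi -46.6 w 0.562 F [-0.2  0.8  6.3]
.4470,-.3052,.2350,-46.5 xyz [ 0.002 -0.    -0.411] az -0.003 rows>= 5
.6210,-.2255,.2350,-46.5 xyz [0.362 0.124 0.   ] az 0.0 rows>= 4
```

Call:
step_arm(series=[{"grip": 1,"x": 0,"y": 0,"z": -0.06,"ax": 0,"ay": 0,"az": 0},{"grip": 1,"x": 0,"y": 0,"z": -0.15,"ax": 0,"ay": 0,"az": 0},{"grip": 1,"x": 0,"y": 0,"z": -0.411,"ax": 0,"ay": 0,"az": 0},{"grip": 1,"x": 0,"y": 0,"z": -0.411,"ax": 0,"ay": 0,"az": 0},{"grip": 1,"x": 0,"y": 0,"z": -0.411,"ax": 0,"ay": 0,"az": 0},{"grip": 1,"x": 0,"y": 0,"z": -0.411,"ax": 0,"ay": 0,"az": 0},{"grip": 1,"x": 0,"y": 0,"z": -0.411,"ax": 0,"ay": 0,"az": 0}])

```text
time: 45.8
tool_pos: [0.4461, -0.3056, 0.2346]
tcp_rot: [2.917, 1.161, 0.002]
wrist_force: [-0.0, 0.7, -0.7]
width: 0.557
grip_force: 26.1
```

Call:
step_arm(series=[{"grip": 1,"x": 0.362,"y": 0.124,"z": 0,"ax": 0,"ay": 0,"az": 0},{"grip": 1,"x": 0.362,"y": 0.124,"z": 0,"ax": 0,"ay": 0,"az": 0},{"grip": 1,"x": 0.362,"y": 0.124,"z": 0,"ax": 0,"ay": 0,"az": 0},{"grip": 1,"x": 0.362,"y": 0.124,"z": 0,"ax": 0,"ay": 0,"az": 0},{"grip": 1,"x": 0.362,"y": 0.124,"z": 0,"ax": 0,"ay": 0,"az": 0},{"grip": 1,"x": 0.362,"y": 0.124,"z": 0,"ax": 0,"ay": 0,"az": 0},{"grip": 1,"x": 0.362,"y": 0.124,"z": 0,"ax": 0,"ay": 0,"az": 0},{"grip": 1,"x": 0.362,"y": 0.124,"z": 0,"ax": 0,"ay": 0,"az": 0},{"grip": 1,"x": 0.362,"y": 0.124,"z": 0,"ax": 0,"ay": 0,"az": 0}])

```text
time: 46.7
tool_pos: [0.6189, -0.2268, 0.2337]
tcp_rot: [-2.92, -1.16, 0.0]
wrist_force: [0.7, -0.3, -0.5]
width: 0.559
grip_force: 26.1
```

```bash
python3 ch.py .6210,-.2258,.158,-46.5
```

```text
t 46.7 pos [ 0.6189 -0.2268  0.2337] phi -46.7 w 0.559 F [ 0.7 -0.3 -0.5]
.6210,-.2258,.158,-46.5 xyz [0.004 0.002 0.151] az -0.006 rows>= 2
```

Call:
step_arm(series=[{"grip": 1,"x": 0.004,"y": 0.002,"z": 0.06,"ax": 0,"ay": 0,"az": 0},{"grip": 1,"x": 0.004,"y": 0.002,"z": 0.1,"ax": 0,"ay": 0,"az": 0},{"grip": 1,"x": 0.004,"y": 0.002,"z": 0.13,"ax": 0,"ay": 0,"az": 0},{"grip": 1,"x": 0.004,"y": 0.002,"z": 0.15,"ax": 0,"ay": 0,"az": 0},{"grip": 1,"x": 0.004,"y": 0.002,"z": 0.15,"ax": 0,"ay": 0,"az": 0},{"grip": 1,"x": 0.004,"y": 0.002,"z": 0.15,"ax": 0,"ay": 0,"az": 0},{"grip": 1,"x": 0.004,"y": 0.002,"z": 0.15,"ax": 0,"ay": 0,"az": 0},{"grip": 1,"x": 0.004,"y": 0.002,"z": 0.15,"ax": 0,"ay": 0,"az": 0}])

```text
time: 47.5
tool_pos: [0.6229, -0.2257, 0.1601]
tcp_rot: [2.917, 1.161, 0.003]
wrist_force: [0.6, 0.3, 0.4]
width: 0.56
grip_force: 26.1
```

```bash
python3 ch.py .6210,-.2258,.145,-46.5; python3 - <<'E'
from vis import *
C=cams('16'); g=C["scene"]["img"]; h=cv2.cvtColor(g,cv2.COLOR_RGB2HSV)
for v in range(228,256,4): print(v,h[v,276:304,2].tolist())
r=cv2.cvtColor(cv2.imread("pics/scene0.png"),cv2.COLOR_BGR2HSV); print("ref 258",r[258,276:304,2].tolist()); print("now 258",h[258,276:304,2].tolist())
E
python3 ch.py .6210,-.2258,.145,-46.5
```

```text
t 47.5 pos [ 0.6229 -0.2257  0.1601] phi -46.6 w 0.560 F [0.6 0.3 0.4]
.6210,-.2258,.145,-46.5 xyz [-0.003 -0.002  0.03 ] az -0.003 rows>= 1
228 [227, 215, 122, 39, 23, 26, 27, 27, 27, 27, 26, 26, 25, 34, 43, 82, 82, 89, 126, 128, 123, 89, 118, 158, 155, 143, 145, 148]
232 [128, 133, 137, 57, 25, 38, 45, 50, 51, 46, 38, 26, 25, 39, 77, 82, 82, 82, 81, 82, 81, 71, 66, 106, 127, 136, 143, 163]
236 [56, 65, 41, 56, 62, 54, 82, 56, 32, 31, 30, 29, 45, 105, 97, 72, 71, 72, 70, 70, 70, 65, 57, 45, 61, 109, 138, 136]
240 [151, 149, 149, 149, 149, 143, 82, 70, 35, 27, 33, 28, 34, 78, 108, 77, 72, 72, 72, 69, 69, 66, 62, 79, 122, 132, 143, 143]
244 [113, 113, 113, 114, 114, 110, 82, 61, 63, 68, 71, 72, 73, 72, 72, 72, 73, 72, 71, 71, 68, 65, 74, 114, 111, 112, 112, 110]
248 [122, 114, 115, 114, 118, 161, 239, 242, 191, 130, 99, 89, 82, 83, 82, 82, 81, 95, 116, 121, 145, 146, 150, 146, 117, 114, 116, 117]
252 [139, 146, 147, 147, 156, 171, 118, 132, 188, 234, 159, 148, 151, 150, 149, 149, 149, 149, 150, 149, 140, 127, 122, 112, 101, 115, 121, 116]
ref 258 [146, 145, 145, 141, 139, 132, 72, 83, 108, 116, 118, 121, 123, 126, 125, 127, 126, 126, 125, 126, 124, 117, 101, 78, 62, 67, 136, 109]
now 258 [153, 152, 150, 149, 147, 138, 75, 88, 114, 123, 124, 128, 129, 131, 132, 133, 132, 133, 132, 132, 129, 122, 107, 83, 67, 59, 98, 104]
t 47.6 pos [ 0.6226 -0.2255  0.1597] phi -46.6 w 0.558 F [ 0.  -0.7 -0.6]
.6210,-.2258,.145,-46.5 xyz [-0.003 -0.002  0.029] az -0.003 rows>= 1
```

Call:
step_arm(series=[{"grip": 1,"x": -0.001,"y": -0.001,"z": 0.01,"ax": 0,"ay": 0,"az": 0},{"grip": 1,"x": -0.001,"y": -0.001,"z": 0.018,"ax": 0,"ay": 0,"az": 0},{"grip": 1,"x": -0.001,"y": -0.001,"z": 0.024,"ax": 0,"ay": 0,"az": 0},{"grip": 1,"x": -0.001,"y": -0.001,"z": 0.029,"ax": 0,"ay": 0,"az": 0},{"grip": 1,"x": -0.001,"y": -0.001,"z": 0.032,"ax": 0,"ay": 0,"az": 0},{"grip": 1,"x": -0.001,"y": -0.001,"z": 0.032,"ax": 0,"ay": 0,"az": 0},{"grip": 1,"x": -0.001,"y": -0.001,"z": 0.032,"ax": 0,"ay": 0,"az": 0}])

```text
time: 48.3
tool_pos: [0.6212, -0.2253, 0.1435]
tcp_rot: [-2.919, -1.162, 0.0]
wrist_force: [-3.8, 1.0, 6.0]
width: 0.558
grip_force: 26.6
```

```bash
python3 ch.py .6210,-.2258,.1435,-46.5
```

```text
t 48.3 pos [ 0.6212 -0.2253  0.1435] phi -46.6 w 0.558 F [-3.8  1.   6. ]
.6210,-.2258,.1435,-46.5 xyz [-0.001  0.     0.   ] az -0.003 rows>= 1
```

The cap seated at the predicted height (0.1435) with light contact. I'll release it and back off.

Call:
step_arm(series=[{"grip": -1,"x": 0,"y": 0,"z": 0,"ax": 0,"ay": 0,"az": 0},{"grip": -1,"x": 0,"y": 0,"z": 0,"ax": 0,"ay": 0,"az": 0},{"grip": -1,"x": 0,"y": 0,"z": 0,"ax": 0,"ay": 0,"az": 0},{"grip": -1,"x": 0,"y": 0,"z": 0,"ax": 0,"ay": 0,"az": 0},{"grip": -1,"x": 0,"y": 0,"z": 0,"ax": 0,"ay": 0,"az": 0},{"grip": -1,"x": 0,"y": 0,"z": -0.06,"ax": 0,"ay": 0,"az": 0},{"grip": -1,"x": 0,"y": 0,"z": -0.15,"ax": 0,"ay": 0,"az": 0},{"grip": -1,"x": 0,"y": 0,"z": -0.3,"ax": 0,"ay": 0,"az": 0},{"grip": -1,"x": 0,"y": 0,"z": -0.3,"ax": 0,"ay": 0,"az": 0},{"grip": -1,"x": 0,"y": 0,"z": -0.3,"ax": 0,"ay": 0,"az": 0}])

```text
time: 49.3
tool_pos: [0.6242, -0.2265, 0.2997]
tcp_rot: [2.912, 1.159, 0.013]
wrist_force: [0.4, 0.0, 1.1]
width: 1.0
grip_force: 0.0
```

```bash
python3 ch.py .48,.2,.3,-46.5
```

```text
t 49.3 pos [ 0.6242 -0.2265  0.2997] phi -46.6 w 1.000 F [0.4 0.  1.1]
.48,.2,.3,-46.5 xyz [ 0.377 -0.818 -0.001] az -0.003 rows>= 10
```

Call:
step_arm(series=[{"grip": -1,"x": 0.377,"y": -0.818,"z": 0,"ax": 0,"ay": 0,"az": 0},{"grip": -1,"x": 0.377,"y": -0.818,"z": 0,"ax": 0,"ay": 0,"az": 0},{"grip": -1,"x": 0.377,"y": -0.818,"z": 0,"ax": 0,"ay": 0,"az": 0},{"grip": -1,"x": 0.377,"y": -0.818,"z": 0,"ax": 0,"ay": 0,"az": 0},{"grip": -1,"x": 0.377,"y": -0.818,"z": 0,"ax": 0,"ay": 0,"az": 0},{"grip": -1,"x": 0.377,"y": -0.818,"z": 0,"ax": 0,"ay": 0,"az": 0},{"grip": -1,"x": 0.377,"y": -0.818,"z": 0,"ax": 0,"ay": 0,"az": 0},{"grip": -1,"x": 0.377,"y": -0.818,"z": 0,"ax": 0,"ay": 0,"az": 0},{"grip": -1,"x": 0.377,"y": -0.818,"z": 0,"ax": 0,"ay": 0,"az": 0},{"grip": -1,"x": 0.377,"y": -0.818,"z": 0,"ax": 0,"ay": 0,"az": 0},{"grip": -1,"x": 0.377,"y": -0.818,"z": 0,"ax": 0,"ay": 0,"az": 0},{"grip": -1,"x": 0.377,"y": -0.818,"z": 0,"ax": 0,"ay": 0,"az": 0}])

```text
time: 50.5
tool_pos: [0.4772, 0.2004, 0.2918]
tcp_rot: [2.918, 1.161, -0.002]
wrist_force: [-0.1, -0.4, -1.0]
width: 1.005
grip_force: 0.0
```

```bash
python3 - <<'E'
from vis import *
C=cams('17'); g={k:C[k]["img"][:,:,::-1] for k in C}
a0=cv2.imread("pics/top0.png"); 
def grey(im):
    h=cv2.cvtColor(np.ascontiguousarray(im),cv2.COLOR_BGR2HSV); return h
for nm,im in (("ref",a0),("now",g["top"])):
    h=grey(im)[130:175,365:400]; m=((h[...,1]<12)&(h[...,2]>140)&(h[...,2]<162)).astype(np.uint8); k,l,st,ct=cv2.connectedComponentsWithStats(m); i=1+st[1:,4].argmax(); print(nm,st[i],ct[i])
s0=cv2.imread("pics/scene0.png")
for nm,im in (("ref",s0),("now",g["scene"])): print(nm,grey(im)[224:262:2,290,2].tolist(),grey(im)[246,278:303,2].tolist())
cv2.imwrite('pics/c17.png',np.hstack([cv2.resize(g["scene"][180:300,220:350],(433,400),interpolation=2),cv2.resize(g["top"][130:250,300:410],(367,400),interpolation=2)]))
E
```

```text
ref [  9  12  17  17 199] [16.58291457 20.09547739]
now [  9  12  16  16 189] [16.41798942 19.96296296]
ref [100, 119, 136, 121, 122, 123, 124, 125, 72, 70, 70, 68, 68, 69, 72, 127, 127, 125, 124] [168, 168, 168, 168, 99, 60, 63, 66, 67, 68, 69, 69, 68, 69, 69, 68, 67, 67, 64, 62, 58, 96, 182, 173, 169]
now [83, 112, 133, 125, 126, 126, 126, 127, 74, 71, 70, 72, 70, 69, 74, 130, 130, 129, 128] [109, 110, 110, 115, 104, 64, 62, 66, 69, 69, 71, 70, 72, 71, 71, 71, 70, 68, 65, 64, 59, 82, 154, 120, 114]
```

View pics/c17.png

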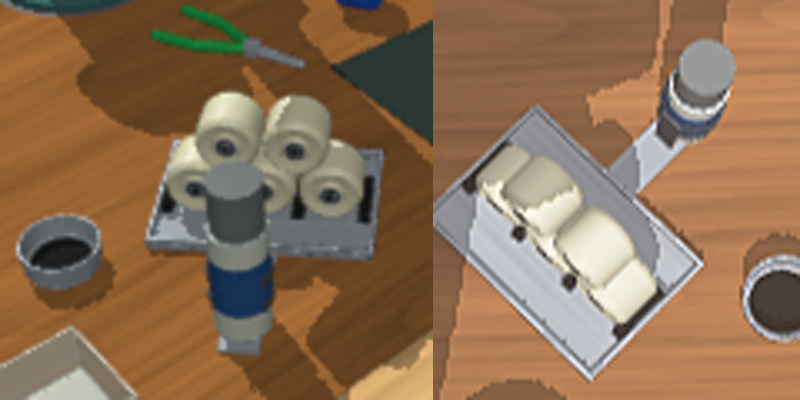

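The cap is back on the can, upright at (235,200) in the left half and within 0.2 px of its starting place. All five wheels are still stacked, the cup is empty, and the arm is clear, so I'm handing in.

```bash
python3 -c "
from workcell import bot
print(bot.finish_job())"
```

```text
the job is handed in; nothing more can be done
None
```

I stacked the five wheels 3 + 2 in the tray, stood the cap in the cup, held the nozzle fully down for about half a second, and refitted the cap at its starting position. I handed the job in at about 51 s; no verdict came back.

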